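# Park the roller hangers and stamp the batch block

## Task

Close out this batch of rollers: hook every roller hanger onto the conveyor rail on the loading side of the black ring and slide it along the rail until its hook is wholly past the ring, never lifting a hanger over or off the parking side of the rail; and push the nylon block square and flush into the fence corner of the stamping fixture. When all that is in place, press the stamp plunger fully down to its stop and let it come back up. Leave the block home and the hangers hanging still, and do not disturb the drill, cup, spare roller and bars.

Things in the scene. Friction and masses are not known exactly. Their poses are not given: they have to be found in the camera images.
- hanger1: Roller hanger, 182 mm tall (2 or 3 alike; None if absent). Foot 90 (x) by 62 (y) by 8, nylon roller on it 60 across, top z 52. Steel stem at x -32 bends over as an inverted V (16 wide in y) to a down-turned tip at x +26, down to z 98: a hook for a rail along its y. On top a grip tab 30 (x) by 16 (y), z 146 to 182, over the origin. Origin: centre of the foot's underside, z up. Starts standing.
- hanger1_seat (a point): Point inside the hook of hanger1, 126 mm above its origin, where the rail's centre line lies when the hanger hangs home (the hanger must be raised 36 mm above that for the tip to pass over the rail).
- hanger2: Roller hanger, 182 mm tall (2 or 3 alike; None if absent). Foot 90 (x) by 62 (y) by 8, nylon roller on it 60 across, top z 52. Steel stem at x -32 bends over as an inverted V (16 wide in y) to a down-turned tip at x +26, down to z 98: a hook for a rail along its y. On top a grip tab 30 (x) by 16 (y), z 146 to 182, over the origin. Origin: centre of the foot's underside, z up. Starts standing.
- hanger2_seat (a point): Point inside the hook of hanger2, 126 mm above its origin, where the rail's centre line lies when the hanger hangs home (the hanger must be raised 36 mm above that for the tip to pass over the rail).
- hanger3: Roller hanger, 182 mm tall (2 or 3 alike; None if absent). Foot 90 (x) by 62 (y) by 8, nylon roller on it 60 across, top z 52. Steel stem at x -32 bends over as an inverted V (16 wide in y) to a down-turned tip at x +26, down to z 98: a hook for a rail along its y. On top a grip tab 30 (x) by 16 (y), z 146 to 182, over the origin. Origin: centre of the foot's underside, z up. Starts standing.
- hanger3_seat (a point): Point inside the hook of hanger3, 126 mm above its origin, where the rail's centre line lies when the hanger hangs home (the hanger must be raised 36 mm above that for the tip to pass over the rail).
- rail: Fixed conveyor rail: round aluminium bar, 16 mm across, 440 mm long along its y axis, centre line 170 mm above the bench, on two grey posts (24 by 16 mm, 190 mm tall) at y = -225 and +225 mm. Origin on the bench under the middle.
- rail_mark (a point): Centre of the black ring (12 mm wide) painted round the rail, on its centre line, 20 mm to the -y side of the rail's middle. Axes as the rail: x across, y along. Loading side: y < 0 (towards the robot's right, 197 mm free to the post); parking side: y > 0 (237 mm free to the post).
- block: Cream nylon bearing block 120 (x) by 90 (y) by 30 mm, 0.33 kg, with two dark bores seen on top; lies loose on the stamping fixture. Origin: centre of its underside. It stays the way round it lies (x to x of the fixture, within about 15 degrees).
- fence_corner (a point): Inner corner of the fixed stamping fixture's two fences (26 mm high), on its base plate, 10 mm above the bench. Fence faces: planes x = 0 and y = 0; the block belongs at -x, -y (home: its origin at x -60, y -45). Base reaches to x -220, y -200. A column on the corner carries the plunger housing (30 across, 55 to 90 above the base) at x -24, y -24.
- stamp (a joint): Travel of the stamp plunger, m: 0 up, 0.012 down at its stop; a spring (about 4 N at the top, 11 N at the stop) brings it back.
- stamp_head (a point): Centre of the top of the stamp's round black head (40 mm across, 12 mm thick), 134 mm above the bench when up; press it straight down.
- spool: Bystander: bare cream nylon flanged roller, 90 mm across, 65 mm tall, standing on the bench. Origin under its centre.
- cup: Bystander: red plastic cup, 72 mm across, 75 mm tall. Origin under its centre.
- drill: Bystander: orange and black cordless drill standing on its battery, about 190 mm tall, 150 mm long. Origin under its battery.
- bars: Bystander: strapped bundle of three flat aluminium bars 200 by 60 by 12 mm lying on the bench. Origin under its centre.
Things that resemble listed ones, but are neither listed nor needed, are in the scene too. Leave any brown or pink look-alike of the hanger1 alone.

How it is judged:
By the outcome, as a careful person would: the job done as asked, in the order asked, and still so for the second after the job is handed in, with the robot touching nothing.
Of hanger1, hanger2, hanger3 only 2 to 3 are there at a start; the rules pass over those that are not, and their reading is None.
At some moment in a run one of block may be knocked a few centimetres aside while the robot is not near it.
It also fails if it takes over 210 s, if anything falls off the work surface, if the arm or the gripper's body presses on something with over 40 N, if the wrist force passes 120 N, or if a joint passes its speed limit or range.

## Robot

A 6-joint arm with a two-finger parallel gripper is mounted at the origin on the work surface. World frame = base frame: x ahead of the robot, y to its left, z up, the work surface at z = 0. Lengths are in m, angles in rad, forces in N, time in s.
With the tool pointing down it reaches from about 0.35 to 0.975 m from the base axis. Payload 4.9 kg.
Tool frame: the origin (TCP) lies at the very end of the fingers, on their centre line; the grasp point (between the pads) lies 19 mm behind it; z points along the fingers, y is the line along which they close (so a half turn about z gives the same grasp; the last joint's range is limited). The gripper opens to 85 mm and grips with 20 to 120 N. Pads are 22 mm wide; open, the fingers measure 114 mm over their backs; the gripper's body (76 mm by 85 mm) begins 54 mm behind the grasp point. The pads swing forward as they close: fully open they stand 13 mm farther back than shut.
Start: joints at [-1.366, 0.053, 1.613, -0, 1.476, -0.119], TCP at [0.199, -0.593, 0.193] pointing down, gripper open.
Joint ranges: [-3.01, 3.01], [-1.01, 2.22], [0.06, 2.58], [-1.02, 4.17], [0.09, 2.62], [-3.14, 3.14]. Speed limits (rad/s): [2.57, 2.57, 3.14, 3.14, 3.14, 3.14].

## Interface

Orientations are given as a unit quaternion [w, x, y, z].
In Python, from plant import manip gives the robot as it stands.
- The arm moves only by the tool send_rows, never from a script. Its argument "increments" is a list of rows, each an object of numbers: "claw": the closure, from -1 (fully open) to 1 (shut); "dx", "dy", "dz": the shift along the tool's x, y, z in units of 0.5 m (1.0 is 0.5 m); "yaw": the turn about the tool's z in units of 1.5 rad (1.0 is 1.5 rad). A call has 1 to 20 rows; each row is the pose to reach, as a shift and turn from the pose commanded when the call began, along the tool's axes at that moment; what a row does not reach only later rows make up. A row lasts 1/8 s, in which the tool goes at most 62.5 mm and 10.7 degrees, less where a joint would pass 70% of its speed; a pose out of reach is approached as far as the arm can. A call with a number of a shift or a turn outside -1 to 1 is refused whole. A call with a gripper value outside its range is refused whole. The fingers move at their own pace and stop on an object; the grip force is fixed at half the most. Time passes only in rows, so rows that repeat a pose let the fingers close. It gives the time, the measured TCP pose, the force, the opening and the grip force at its end, in the units of the state.
- manip.state(): the state, without advancing time (a new reading comes with each control period).
- manip.grab_frame(name): name is "side" or "top"; returns the picture (400x640x3 uint8, red, green, blue); there is no depth.
- manip.camera_params(name): a dict with "camera_matrix" (3x3 intrinsics, pixels), "extrinsics" (4x4, takes a point from world to camera coordinates). Camera axes: x right, y down, z forward; pixel columns grow to the right and rows downward; lengths in m; the calibration is good to about 2 mm. A picture is of the moment at which its call begins. camera_params takes no time and is no camera call.
- manip.job_done(): hands the job in; it is judged then, once.
The state is a dict: "time": time; "joint_pos": joint angles; "joint_vel": joint speeds; "joint_efforts": joint torques, N m; "tool_pos": TCP position; "tool_rot": TCP orientation; "contact_force": force on the tool from outside, world axes, zero at the start; "ft_torque": the same for the moment, N m; "gripper_width": opening from 0.0 (shut) to 1.0 (fully open); "grasp_force": force on a finger pad.
Only numpy, scipy, OpenCV 4.12 (cv2) and the standard library are available. Lean on these libraries where they do the work, as an engineer would, in place of code of your own. Each camera call takes 0.05 s, during which the arm holds its last target. There are 200 camera calls.

## Working session

There is one attempt and no reset: what is moved stays moved. The work goes in short steps, Python scripts to look and compute and a tool call to move; the robot and the scene stay as the last step left them, time stands still between calls to the robot, and variables do not carry over. Pictures are saved under pics/ and viewed, at most 14 in all, crops included, and the job is handed in when it is done.

Besides the shell and the picture viewer there is one more tool, called after "Call:" by a JSON object that holds its "name" and its "arguments". send_rows: Moves the arm, as the interface text tells. Shifts and turns lie within -1 to 1; 1 stands for 0.5 m of shift or 1.5 rad of turn. Its arguments: {"type":"object","properties":{"increments":{"type":"array","items":{"type":"object","properties":{"claw":{"type":"number"},"dx":{"type":"number"},"dy":{"type":"number"},"dz":{"type":"number"},"yaw":{"type":"number"}}}}},"required":["increments"]}

```bash
mkdir -p pics
python3 - <<'E'
from plant import manip
import cv2,numpy as np
for n in("side","top"):
    cv2.imwrite(f"pics/{n}0.png",manip.grab_frame(n)[:,:,::-1]); p=manip.camera_params(n)
    print(n,np.round(p["camera_matrix"],1).tolist(),np.round(p["extrinsics"],3).tolist())
s=manip.state();print(s)
E
```

```text
side [[380.4, 0.0, 319.2], [0.0, 380.4, 196.2], [0.0, 0.0, 1.0]] [[-0.997, -0.074, -0.019, 0.515], [-0.039, 0.716, -0.697, 0.067], [0.065, -0.694, -0.717, 1.394], [0.0, 0.0, 0.0, 1.0]]
top [[416.5, 0.0, 321.4], [0.0, 416.5, 199.6], [0.0, 0.0, 1.0]] [[0.02, -1.0, -0.001, 0.014], [-0.991, -0.019, -0.131, 0.54], [0.131, 0.004, -0.991, 1.342], [0.0, 0.0, 0.0, 1.0]]
{'time': 0.1, 'joint_pos': array([-1.36602302e+00,  5.33198844e-02,  1.61423885e+00,  3.41997564e-05,
        1.47599384e+00, -1.18988206e-01]), 'joint_vel': array([ 0.00017686, -0.00203094, -0.00516544,  0.00147866,  0.0007687 ,
       -0.00185334]), 'joint_efforts': array([ 1.39055282e-03, -3.94901454e+01, -3.71363604e+01, -7.67327492e-05,
        3.87750420e-03,  2.88086278e-05]), 'tool_pos': array([ 0.19871473, -0.59186144,  0.19191895]), 'tool_rot': array([-9.79791417e-04,  9.86925689e-01,  1.61172964e-01, -2.50143735e-05]), 'contact_force': array([-0.69289204,  0.29231961, -0.50460919]), 'ft_torque': array([-0.00963119, -0.01862004,  0.03022878]), 'grasp_force': 0.0, 'gripper_width': 1.0022434984476247}
```

View pics/side0.png

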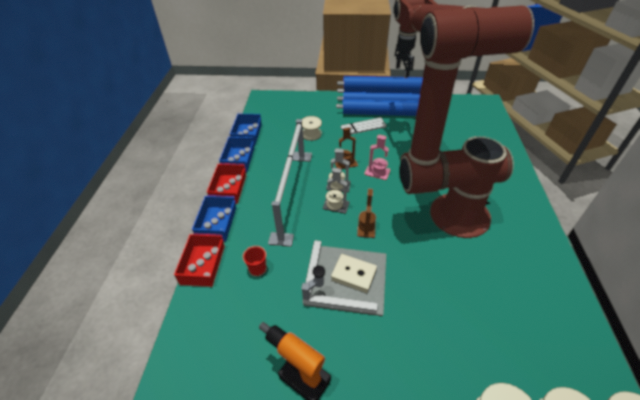

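View pics/top0.png

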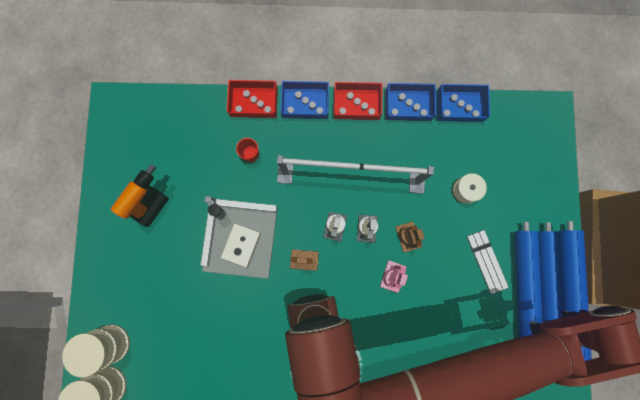

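The top view shows the rail from (282,163) to (430,172) with its ring near (361,166), and the fixture with its fence corner near (210,203). Candidates for a hanger:
- grey/cream (335,225): real
- grey/cream (368,227): real
- brown (410,237): look-alike
- brown (305,260): look-alike
- pink (394,276): look-alike

Only two real hangers show. I'll check this in one close crop.

Run:
```python
import cv2,numpy as np
t=cv2.imread("pics/top0.png");s=cv2.imread("pics/side0.png")
a=cv2.resize(t[150:290,195:435],None,fx=3.3,fy=3.3,interpolation=cv2.INTER_CUBIC)[:, :792]
cv2.imwrite("pics/c_top.png",a)
b=cv2.resize(s[110:320,240:400],None,fx=2.8,fy=2.8,interpolation=cv2.INTER_CUBIC)
cv2.imwrite("pics/c_side.png",b)
```

```text
(no output)
```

View pics/c_top.png

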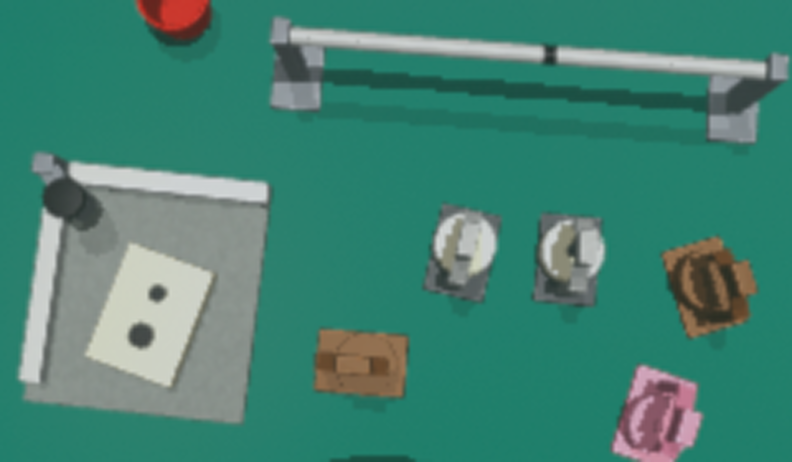

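View pics/c_side.png

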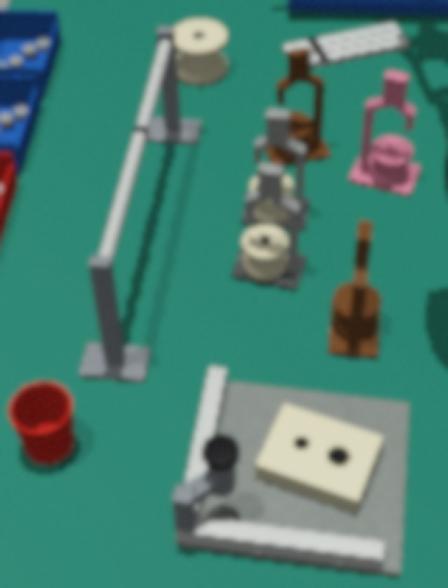

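The crops confirm two real grey-steel hangers with cream rollers; hanger3 is absent. Their stems are on the robot side and their tips face the rail. The block lies about 15° off in its fixture. Next I'll measure.

```bash
cat > h.py <<'E'
from plant import manip
import cv2,numpy as np
P={n:manip.camera_params(n) for n in("side","top")}
def ray(n,uv):
    K=np.array(P[n]["camera_matrix"]);E=np.array(P[n]["extrinsics"]);R=E[:3,:3]
    return -R.T@E[:3,3], R.T@np.linalg.solve(K,[uv[0],uv[1],1.])
def plane(n,uv,z):
    c,d=ray(n,uv); return (c+d*(z-c[2])/d[2])[:2]
def proj(n,p):
    K=np.array(P[n]["camera_matrix"]);E=np.array(P[n]["extrinsics"])
    q=K@(E[:3,:3]@np.array(p)+E[:3,3]); return q[:2]/q[2]
def frame(n,name=None):
    f=manip.grab_frame(n)[:,:,::-1].copy()
    if name: cv2.imwrite(f"pics/{name}.png",f)
    return f
def blobs(m,x0,y0,x1,y1,amin=20):
    w=np.zeros(m.shape,np.uint8); w[y0:y1,x0:x1]=m[y0:y1,x0:x1]
    c,_=cv2.findContours(w,cv2.RETR_EXTERNAL,cv2.CHAIN_APPROX_NONE)
    return sorted([k for k in c if cv2.contourArea(k)>amin],key=cv2.contourArea)[::-1]
def rect(c,z,n="top"):
    w=np.array([plane(n,p[0],z) for p in c],np.float32)*1000
    (cx,cy),_,_=r=cv2.minAreaRect(w); b=cv2.boxPoints(r); e=b[1]-b[0],b[2]-b[1]
    L=sorted(e,key=np.linalg.norm)[::-1]; a=np.degrees(np.arctan2(L[0][1],L[0][0]))
    return np.round([cx,cy,np.linalg.norm(L[0]),np.linalg.norm(L[1]),(a+90)%180-90],1)
E
python3 - <<'E'
from h import *
t=cv2.imread("pics/top0.png");h=cv2.cvtColor(t,cv2.COLOR_BGR2HSV)
ng=((h[...,1]<110)*255).astype(np.uint8)
for nm,b in dict(A=(318,205,351,245),B=(353,205,385,245)).items():
    for c in blobs(ng,*b)[:1]: print(nm,"foot",rect(c,.008),cv2.boundingRect(c))
br=((h[...,2]>150)&(h[...,1]<60))*255; br=br.astype(np.uint8)
for z in(.178,):
    for c in blobs(br,270,150,440,180): print("rail",rect(c,z),cv2.boundingRect(c))
for c in blobs(br,195,190,280,275): print("fix",rect(c,.036),cv2.boundingRect(c),rect(c,.04))
cr=((h[...,2]>150)&(h[...,1]>18)&(h[...,1]<90)&(h[...,0]>18)&(h[...,0]<45)).astype(np.uint8)*255
for c in blobs(cr,215,215,265,275): print("block",rect(c,.04),cv2.boundingRect(c))
dk=((h[...,2]<70)).astype(np.uint8)*255
for c in blobs(dk,355,158,368,174,4): print("ring",rect(c,.176),cv2.boundingRect(c))
for c in blobs(dk,200,200,226,222,20): print("head",rect(c,.134),cv2.boundingRect(c))
print(h[213:236:2,328:346:2].tolist())
E
```

```text
A foot [454.6 -21.8  89.9  65.  -11.9] (323, 212, 24, 30)
B foot [ 449.7 -131.    90.2   69.1   -4.9] (356, 215, 23, 28)
rail [631.9  27.7 228.8  13.6  86.8] (283, 158, 77, 10)
rail [ 619.6 -194.1  186.3   13.7   86.8] (364, 164, 63, 9)
fix [386.6 288.5 124.5  92.7 -19.3] (220, 223, 40, 45) [386.5 287.7 124.1  92.4 -19.3]
fix [517.3 275.1 198.5  20.1  85.1] (216, 199, 60, 12) [516.9 274.4 197.9  20.1  85.1]
fix [402.3 395.5 169.7  20.   -4.9] (201, 213, 13, 53) [402.2 394.4 169.2  19.9  -4.9]
block [392.7 308.7 120.8  47.6 -17.2] (221, 223, 20, 40)
head [485.8 348.3  44.1  32.   47.2] (208, 204, 16, 13)
[[[83, 131, 111], [90, 22, 104], [90, 25, 104], [86, 33, 109], [85, 35, 123], [83, 122, 117], [83, 147, 127], [84, 178, 126], [84, 185, 128]], [[84, 64, 96], [90, 16, 115], [84, 8, 168], [68, 5, 195], [72, 8, 152], [78, 9, 147], [84, 9, 143], [88, 31, 106], [85, 44, 109]], [[87, 18, 125], [83, 5, 201], [60, 5, 198], [32, 31, 141], [78, 8, 164], [75, 7, 147], [78, 7, 174], [78, 7, 178], [90, 19, 106]], [[78, 6, 198], [78, 6, 209], [32, 25, 151], [35, 22, 140], [70, 4, 186], [75, 5, 189
[... 415 characters left out ...]
, 5, 209], [83, 10, 201]], [[68, 5, 193], [30, 38, 140], [34, 35, 124], [75, 14, 111], [78, 10, 131], [42, 13, 191], [37, 21, 209], [90, 5, 208], [83, 48, 149]], [[39, 35, 96], [29, 38, 140], [40, 17, 139], [78, 10, 123], [65, 12, 131], [36, 27, 202], [37, 21, 209], [84, 6, 199], [83, 125, 118]], [[81, 38, 68], [36, 35, 102], [60, 9, 142], [75, 12, 133], [49, 14, 146], [36, 26, 204], [38, 25, 183], [90, 18, 112], [84, 175, 115]], [[82, 43, 65], [81, 36, 71], [70, 11, 141], [78, 9, 144], [65, 12, 132], [45, 18, 114], [86, 21, 98], [86, 38, 100], [84, 184, 126]], [[83, 47, 65], [80, 30, 77], [80, 13, 116], [78, 8, 150], [85, 13, 114], [93, 24, 95], [87, 23, 98], [84, 78, 105], [84, 183, 128]]]
```

```bash
cat >> h.py <<'E'
def go(x,y,z,a):
    "increments from the measured pose to world x,y,z (mm) with tool x at world angle a (deg)"
    s=manip.state();p=np.array(s["tool_pos"])*1000;w,i,j,k=s["tool_rot"]
    a0=np.degrees(2*np.arctan2(j,i)); t=np.radians(a0)
    d=np.array([x,y,z])-p
    X=np.array([np.cos(t),np.sin(t),0]);Y=np.array([np.sin(t),-np.cos(t),0])
    da=(a0-a+180)%360-180
    print("at",p.round(1),"a0 %.1f"%a0,"-> dx %.4f dy %.4f dz %.4f yaw %.4f"%(d@X/500,d@Y/500,-d[2]/500,np.radians(da)/1.5))
E
python3 - <<'E'
from h import *
t=cv2.imread("pics/top0.png");s=cv2.imread("pics/side0.png")
def box(c,z,a,L=15,W=8):
    a=np.radians(a);X=np.array([np.cos(a),np.sin(a)]);Y=np.array([-X[1],X[0]])
    return [(*(np.array(c)+i*L*X+j*W*Y)/1000,z/1000) for i,j in((1,1),(1,-1),(-1,-1),(-1,1))]
im=cv2.resize(t[195:255,310:400],None,fx=6,fy=6,interpolation=cv2.INTER_CUBIC)
im2=cv2.resize(s[130:220,305:365],None,fx=6,fy=6,interpolation=cv2.INTER_CUBIC)
for c,a in(((454.6,-21.8),-11.9),((449.7,-129),-4.9)):
    for z,L,W,col in((182,15,8,(0,0,255)),(8,45,31,(255,0,0))):
        b=box(c,z,a,L,W)
        for n,I,o in(("top",im,(310,195)),("side",im2,(305,130))):
            q=np.array([(proj(n,p)-o+.5)*6 for p in b]).astype(int); cv2.polylines(I,[q],True,col,1)
H=max(im.shape[0],im2.shape[0]); o=np.zeros((H,im.shape[1]+im2.shape[1]//1,3),np.uint8)
o[:im.shape[0],:im.shape[1]]=im;o[:im2.shape[0],im.shape[1]:]=im2
o=o[:, :]; o=cv2.resize(o,None,fx=.85,fy=.85); cv2.imwrite("pics/c_h.png",o); print(o.shape)
go(452,-129,250,-5)
E
```

```text
(459, 765, 3)
at [ 198.7 -591.9  191.9] a0 18.5 -> dx 0.7748 dy -0.7165 dz -0.1162 yaw 0.2740
```

View pics/c_h.png

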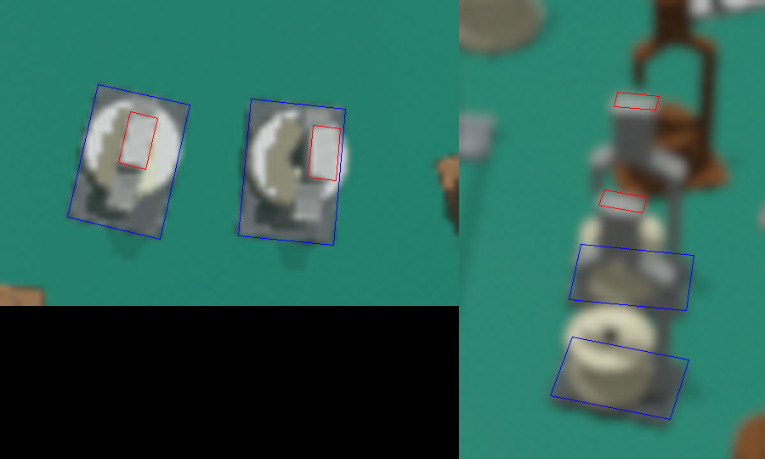

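The outlines projected from the measured feet land on the tabs and feet in both views, so the hanger poses hold: A (454.6, -21.8) mm and B (450, -129) mm. I'll take B first.

Call:
{"name": "send_rows", "arguments": {"increments": [{"dz": -0.14}, {"dz": -0.14}, {"dx": 0.2, "dy": -0.18, "dz": -0.14, "yaw": 0.07}, {"dx": 0.4, "dy": -0.36, "dz": -0.14, "yaw": 0.14}, {"dx": 0.6, "dy": -0.54, "dz": -0.14, "yaw": 0.2}, {"dx": 0.7, "dy": -0.65, "dz": -0.14, "yaw": 0.25}, {"dx": 0.775, "dy": -0.7165, "dz": -0.14, "yaw": 0.274}, {"dx": 0.775, "dy": -0.7165, "dz": -0.14, "yaw": 0.274}, {"dx": 0.775, "dy": -0.7165, "dz": -0.14, "yaw": 0.274}, {"dx": 0.775, "dy": -0.7165, "dz": -0.14, "yaw": 0.274}, {"dx": 0.775, "dy": -0.7165, "dz": -0.14, "yaw": 0.274}, {"dx": 0.775, "dy": -0.7165, "dz": -0.14, "yaw": 0.274}, {"dx": 0.775, "dy": -0.7165, "dz": -0.14, "yaw": 0.274}]}}

```text
invalid input
```

```bash
python3 -c "
from h import *
go(451,-129,148,-5)"
```

```text
at [ 198.7 -591.9  191.9] a0 18.5 -> dx 0.7729 dy -0.7171 dz 0.0878 yaw 0.2740
```

Call:
{"name": "send_rows", "arguments": {"increments": [{"dx": 0, "dy": 0, "dz": -0.14, "yaw": 0, "claw": -1}, {"dx": 0, "dy": 0, "dz": -0.14, "yaw": 0, "claw": -1}, {"dx": 0.2, "dy": -0.18, "dz": -0.14, "yaw": 0.07, "claw": -1}, {"dx": 0.4, "dy": -0.36, "dz": -0.14, "yaw": 0.14, "claw": -1}, {"dx": 0.6, "dy": -0.54, "dz": -0.14, "yaw": 0.2, "claw": -1}, {"dx": 0.7, "dy": -0.65, "dz": -0.14, "yaw": 0.25, "claw": -1}, {"dx": 0.775, "dy": -0.7165, "dz": -0.14, "yaw": 0.274, "claw": -1}, {"dx": 0.775, "dy": -0.7165, "dz": -0.14, "yaw": 0.274, "claw": -1}, {"dx": 0.775, "dy": -0.7165, "dz": -0.14, "yaw": 0.274, "claw": -1}, {"dx": 0.775, "dy": -0.7165, "dz": -0.14, "yaw": 0.274, "claw": -1}, {"dx": 0.775, "dy": -0.7165, "dz": -0.14, "yaw": 0.274, "claw": -1}, {"dx": 0.775, "dy": -0.7165, "dz": -0.14, "yaw": 0.274, "claw": -1}, {"dx": 0.775, "dy": -0.7165, "dz": -0.14, "yaw": 0.274, "claw": -1}]}}

```text
time: 1.72
tool_pos: [0.4518, -0.1301, 0.2626]
tool_rot: [0.0, 0.999, -0.044, -0.0]
contact_force: [0.5, -0.6, 0.4]
gripper_width: 0.998
grasp_force: 0.0
```

```bash
python3 -c "
from h import *
go(451,-129,148,-5)"
```

```text
at [ 451.8 -130.1  262.6] a0 -5.0 -> dx -0.0018 dy -0.0020 dz 0.2292 yaw -0.0002
```

Call:
{"name": "send_rows", "arguments": {"increments": [{"dx": 0, "dy": -0.002, "dz": 0.06, "yaw": 0, "claw": -1}, {"dx": 0, "dy": -0.002, "dz": 0.13, "yaw": 0, "claw": -1}, {"dx": 0, "dy": -0.002, "dz": 0.18, "yaw": 0, "claw": -1}, {"dx": 0, "dy": -0.002, "dz": 0.215, "yaw": 0, "claw": -1}, {"dx": 0, "dy": -0.002, "dz": 0.229, "yaw": 0, "claw": -1}, {"dx": 0, "dy": -0.002, "dz": 0.229, "yaw": 0, "claw": -0.5}, {"dx": 0, "dy": -0.002, "dz": 0.229, "yaw": 0, "claw": 0}, {"dx": 0, "dy": -0.002, "dz": 0.229, "yaw": 0, "claw": 0.3}, {"dx": 0, "dy": -0.002, "dz": 0.229, "yaw": 0, "claw": 0.5}, {"dx": 0, "dy": -0.002, "dz": 0.229, "yaw": 0, "claw": 0.7}, {"dx": 0, "dy": -0.002, "dz": 0.229, "yaw": 0, "claw": 1}, {"dx": 0, "dy": -0.002, "dz": 0.229, "yaw": 0, "claw": 1}, {"dx": 0, "dy": -0.002, "dz": 0.229, "yaw": 0, "claw": 1}, {"dx": 0, "dy": -0.002, "dz": 0.229, "yaw": 0, "claw": 1}]}}

```text
time: 3.48
tool_pos: [0.4523, -0.1286, 0.1485]
tool_rot: [-0.0, 0.999, -0.044, -0.0]
contact_force: [0.1, 0.3, -0.3]
gripper_width: -0.0
grasp_force: 0.0
```

```bash
python3 -c "
from h import *
go(540,-155,240,-3.2);go(623,-164,240,-3.2)"
```

```text
at [ 452.3 -128.6  148.5] a0 -5.0 -> dx 0.1793 dy 0.0374 dz -0.1829 yaw -0.0209
at [ 452.3 -128.6  148.5] a0 -5.0 -> dx 0.3463 dy 0.0409 dz -0.1829 yaw -0.0209
```

The fingers shut on nothing, so I'll look.

Run:
```python
from h import *
t=frame("top","top1");s=frame("side","side1")
a=cv2.resize(t[190:260,310:400],None,fx=5,fy=5,interpolation=cv2.INTER_CUBIC)
b=cv2.resize(s[90:220,290:370],None,fx=4,fy=4,interpolation=cv2.INTER_CUBIC)
o=np.zeros((520,770,3),np.uint8);o[:350,:450]=a;o[:520,450:770]=b
cv2.imwrite("pics/c1.png",o)
```

```text
(no output)
```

View pics/c1.png

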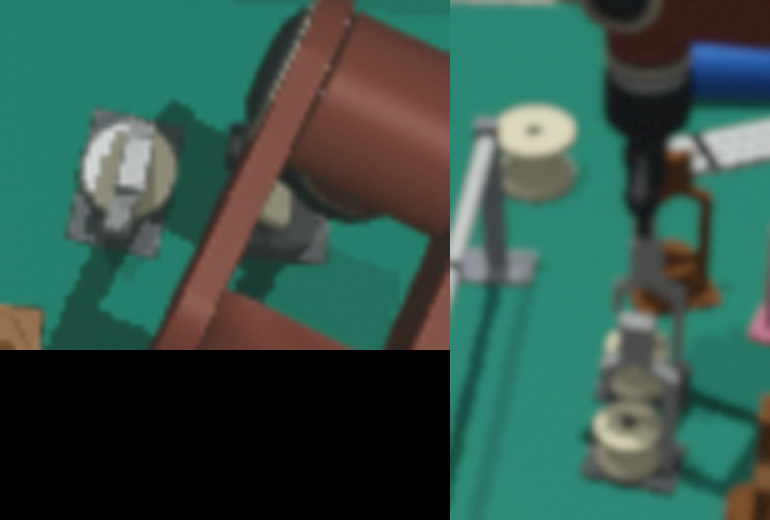

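Run:
```python
from h import *
s=manip.state();p=s["tool_pos"];print(p,s["gripper_width"],s["grasp_force"],s["joint_pos"])
for z in(.1485,.182,.2): print(z,proj("side",[p[0],p[1],z]).round(1),proj("side",[.45,-.129,z]).round(1),proj("top",[p[0],p[1],z]).round(1))
a=cv2.imread("pics/side0.png")[130:175,320:360];b=cv2.imread("pics/side1.png")[130:175,320:360]
o=np.hstack([cv2.resize(i,None,fx=9,fy=9,interpolation=cv2.INTER_CUBIC) for i in(a,b)]);cv2.imwrite("pics/c2.png",o)
```

```text
[ 0.45231588 -0.12859417  0.14860612] 0.0036917670628597325 0.0 [-4.35469832e-01 -3.01273936e-01  2.01040703e+00  3.36511572e-05
  1.43246059e+00  1.22256623e+00]
0.1485 [338.4 156.5] [339.1 156.5] [371.7 224.4]
0.182 [338.6 149.4] [339.2 149.4] [373.  223.6]
0.2 [338.7 145.5] [339.3 145.4] [373.8 223.1]
```

View pics/c2.png

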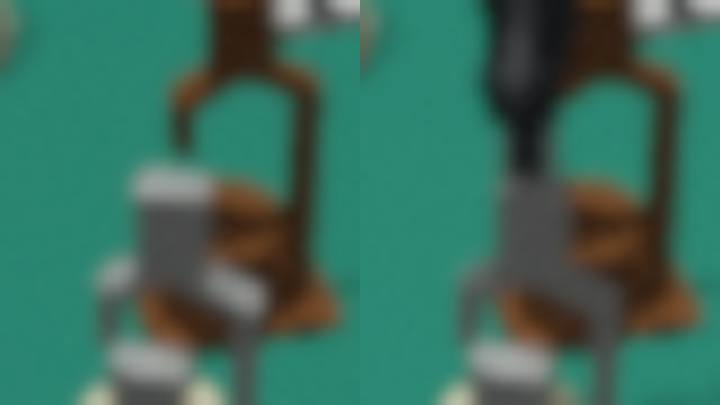

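Run:
```python
from h import *
p0=np.array([.1987,-.5919,.1919])
for n in("side","top"): print(n,proj(n,p0).round(1),proj(n,p0+[0,0,.073]).round(1))
p=np.array([.4523,-.1286,.1486])
for d in([0,0,0],[0,0,.073],[0,-.05,0],[0,-.05,.073],[0,-.1,.073]): print(d,proj("side",p+d).round(1))
a=cv2.imread("pics/side0.png")[0:110,360:450];b=cv2.imread("pics/side1.png")[60:170,290:380]
o=np.hstack([cv2.resize(i,None,fx=4.4,fy=4.4,interpolation=cv2.INTER_CUBIC) for i in(a,b)]);o=cv2.convertScaleAbs(o,alpha=1.8);cv2.imwrite("pics/c3.png",o);print(o.shape)
```

```text
side [400.1  83.3] [402.4  67.8]
top [537.3 316.2] [551.4 320.3]
[0, 0, 0] [338.4 156.5]
[0, 0, 0.073] [338.8 140.7]
[0, -0.05, 0] [338.9 148. ]
[0, -0.05, 0.073] [339.3 132.3]
[0, -0.1, 0.073] [339.8 124.3]
(484, 792, 3)
```

View pics/c3.png

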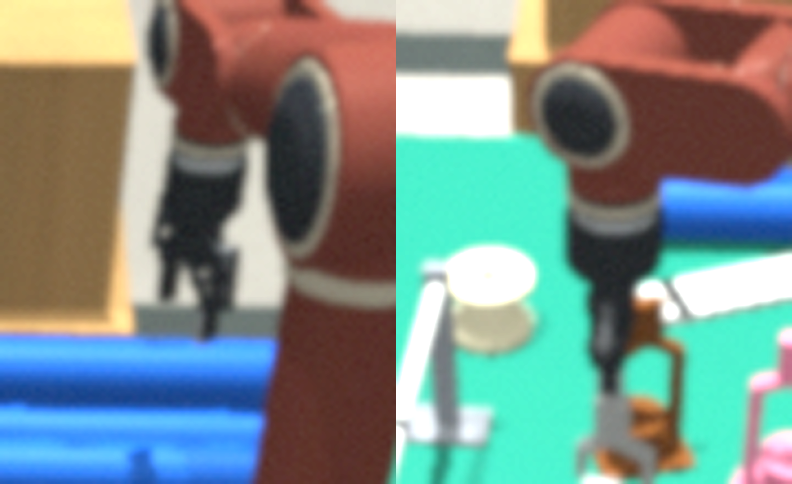

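Predicted and seen fingertip rows differ by about 8 px in both side pictures, as if the real finger ends stood about 35 mm above the reported TCP. I'll check this by touching the free bench at about (0.52, 0.10) with shut fingers.

Call:
{"name": "send_rows", "arguments": {"increments": [{"dx": 0, "dy": 0, "dz": -0.06, "yaw": 0, "claw": 1}, {"dx": 0, "dy": 0, "dz": -0.15, "yaw": 0, "claw": 1}, {"dx": 0, "dy": 0, "dz": -0.24, "yaw": 0, "claw": 1}, {"dx": 0.05, "dy": -0.1, "dz": -0.24, "yaw": 0, "claw": 1}, {"dx": 0.1, "dy": -0.2, "dz": -0.24, "yaw": 0, "claw": 1}, {"dx": 0.17, "dy": -0.3, "dz": -0.24, "yaw": 0, "claw": 1}, {"dx": 0.17, "dy": -0.4, "dz": -0.24, "yaw": 0, "claw": 1}, {"dx": 0.17, "dy": -0.46, "dz": -0.24, "yaw": 0, "claw": 1}, {"dx": 0.17, "dy": -0.46, "dz": -0.14, "yaw": 0, "claw": 1}, {"dx": 0.17, "dy": -0.46, "dz": -0.04, "yaw": 0, "claw": 1}, {"dx": 0.17, "dy": -0.46, "dz": 0.06, "yaw": 0, "claw": 1}, {"dx": 0.17, "dy": -0.46, "dz": 0.14, "yaw": 0, "claw": 1}, {"dx": 0.17, "dy": -0.46, "dz": 0.16, "yaw": 0, "claw": 1}, {"dx": 0.17, "dy": -0.46, "dz": 0.16, "yaw": 0, "claw": 1}, {"dx": 0.17, "dy": -0.46, "dz": 0.16, "yaw": 0, "claw": 1}]}}

```text
time: 5.45
tool_pos: [0.5589, 0.0932, 0.0712]
tool_rot: [-0.0, 0.999, -0.044, 0.002]
contact_force: [0.4, 0.2, 0.5]
gripper_width: 0.002
grasp_force: 0.0
```

Run:
```python
from h import *
t=frame("top","top2");s=frame("side","side2");p=np.array(manip.state()["tool_pos"]);print(p)
for n in("side","top"):print(n,proj(n,p).round(1),proj(n,p+[0,0,.035]).round(1))
a=s[100:260,250:400];b=t[140:300,240:390]
o=np.hstack([cv2.resize(i,None,fx=2.6,fy=2.6,interpolation=cv2.INTER_CUBIC) for i in(a,b)]);cv2.imwrite("pics/c4.png",o)
```

```text
[0.55871069 0.09319495 0.0710027 ]
side [304.8 214.1] [304.3 207.3]
top [300.3 191.9] [299.7 190.2]
```

View pics/c4.png

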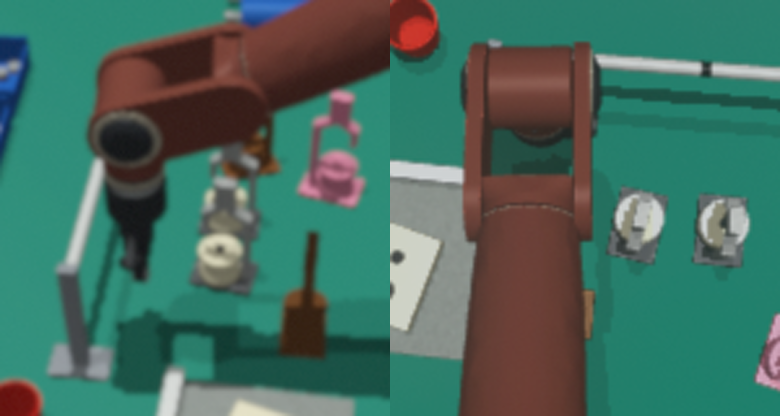

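Call:
{"name": "send_rows", "arguments": {"increments": [{"dx": 0, "dy": 0, "dz": 0.06, "yaw": 0, "claw": 1}, {"dx": 0, "dy": 0, "dz": 0.1, "yaw": 0, "claw": 1}, {"dx": 0, "dy": 0, "dz": 0.126, "yaw": 0, "claw": 1}, {"dx": 0, "dy": 0, "dz": 0.138, "yaw": 0, "claw": 1}, {"dx": 0, "dy": 0, "dz": 0.142, "yaw": 0, "claw": 1}]}}

```text
time: 6.18
tool_pos: [0.5572, 0.0932, -0.0024]
tool_rot: [-0.0, 0.999, -0.044, 0.0]
contact_force: [0.7, 0.4, 0.1]
gripper_width: 0.001
grasp_force: 0.0
```

Call:
{"name": "send_rows", "arguments": {"increments": [{"dx": 0, "dy": 0, "dz": 0.01, "yaw": 0, "claw": 1}, {"dx": 0, "dy": 0, "dz": 0.02, "yaw": 0, "claw": 1}, {"dx": 0, "dy": 0, "dz": 0.03, "yaw": 0, "claw": 1}, {"dx": 0, "dy": 0, "dz": 0.036, "yaw": 0, "claw": 1}]}}

```text
time: 6.68
tool_pos: [0.5568, 0.0931, -0.0208]
tool_rot: [0.0, 0.999, -0.044, -0.0]
contact_force: [-0.0, -0.2, 0.2]
gripper_width: -0.003
grasp_force: 0.0
```

Call:
{"name": "send_rows", "arguments": {"increments": [{"dx": 0, "dy": 0, "dz": 0.008, "yaw": 0, "claw": 1}, {"dx": 0, "dy": 0, "dz": 0.016, "yaw": 0, "claw": 1}, {"dx": 0, "dy": 0, "dz": 0.016, "yaw": 0, "claw": 1}]}}

```text
time: 7.05
tool_pos: [0.5566, 0.0931, -0.0289]
tool_rot: [0.0, 0.999, -0.044, -0.0]
contact_force: [-0.9, 0.5, -0.0]
gripper_width: 0.004
grasp_force: 0.0
```

Call:
{"name": "send_rows", "arguments": {"increments": [{"dx": 0, "dy": 0, "dz": 0.003, "yaw": 0, "claw": 1}, {"dx": 0, "dy": 0, "dz": 0.006, "yaw": 0, "claw": 1}, {"dx": 0, "dy": 0, "dz": 0.006, "yaw": 0, "claw": 1}]}}

```text
time: 7.42
tool_pos: [0.5569, 0.0931, -0.0315]
tool_rot: [0.0, 0.999, -0.044, -0.0]
contact_force: [-0.0, -0.9, 0.3]
gripper_width: 0.001
grasp_force: 0.0
```

Call:
{"name": "send_rows", "arguments": {"increments": [{"dx": 0, "dy": 0, "dz": 0.003, "yaw": 0, "claw": 1}, {"dx": 0, "dy": 0, "dz": 0.006, "yaw": 0, "claw": 1}, {"dx": 0, "dy": 0, "dz": 0.006, "yaw": 0, "claw": 1}]}}

```text
time: 7.8
tool_pos: [0.5568, 0.0932, -0.0346]
tool_rot: [-0.0, 0.999, -0.044, -0.0]
contact_force: [0.3, 0.2, -0.6]
gripper_width: 0.001
grasp_force: 0.0
```

Call:
{"name": "send_rows", "arguments": {"increments": [{"dx": 0, "dy": 0, "dz": 0.003, "yaw": 0, "claw": 1}, {"dx": 0, "dy": 0, "dz": 0.006, "yaw": 0, "claw": 1}, {"dx": 0, "dy": 0, "dz": 0.006, "yaw": 0, "claw": 1}]}}

```text
time: 8.18
tool_pos: [0.5568, 0.0931, -0.0376]
tool_rot: [0.0, 0.999, -0.044, -0.0]
contact_force: [0.1, 0.6, -0.8]
gripper_width: 0.002
grasp_force: 0.0
```

Call:
{"name": "send_rows", "arguments": {"increments": [{"dx": 0, "dy": 0, "dz": 0.003, "yaw": 0, "claw": 1}, {"dx": 0, "dy": 0, "dz": 0.004, "yaw": 0, "claw": 1}, {"dx": 0, "dy": 0, "dz": 0.004, "yaw": 0, "claw": 1}]}}

```text
time: 8.55
tool_pos: [0.5572, 0.0932, -0.0382]
tool_rot: [0.0, 0.999, -0.044, -0.0]
contact_force: [-4.0, -1.1, 7.9]
gripper_width: -0.002
grasp_force: 4.0
```

Run:
```python
from h import *
s=frame("side","side3");p=np.array(manip.state()["tool_pos"]);print(p,manip.state()["contact_force"])
print(proj("side",p+[0,0,.038]).round(1),proj("side",[p[0],p[1],0]).round(1))
o=cv2.resize(s[180:260,260:350],None,fx=6,fy=6,interpolation=cv2.INTER_CUBIC);cv2.imwrite("pics/c5.png",o)
```

```text
[ 0.55717722  0.09314818 -0.03814104] [-4.16284991 -0.48113629  7.1497793 ]
[306.1 227.3] [306.1 227.2]
```

View pics/c5.png

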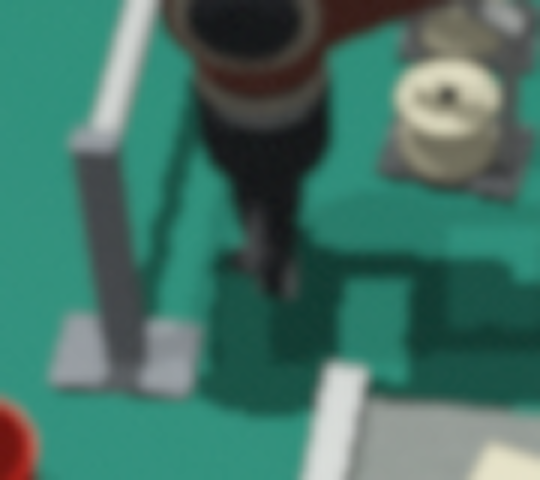

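The shut fingertips touch the bench at reported z = -38 mm, so the finger ends are 38 mm above the reported TCP. x and y agree with the picture. I'll build that offset into the helper and go back to hanger B.

```bash
sed -i 's/p=np.array(s\["tool_pos"\])\*1000;w/p=np.array(s["tool_pos"])*1000+[0,0,38];w/' h.py; python3 -c "
from h import *
go(450,-129,262,-5)"
```

```text
at [ 5.572e+02  9.310e+01 -1.000e-01] a0 -5.0 -> dx -0.1749 dy 0.4613 dz -0.5243 yaw 0.0001
```

Call:
{"name": "send_rows", "arguments": {"increments": [{"dx": 0, "dy": 0, "dz": -0.1, "yaw": 0, "claw": 1}, {"dx": 0, "dy": 0, "dz": -0.2, "yaw": 0, "claw": 1}, {"dx": 0, "dy": 0, "dz": -0.3, "yaw": 0, "claw": 1}, {"dx": 0, "dy": 0, "dz": -0.4, "yaw": 0, "claw": 1}, {"dx": 0, "dy": 0, "dz": -0.525, "yaw": 0, "claw": 1}, {"dx": 0, "dy": 0, "dz": -0.525, "yaw": 0, "claw": 1}, {"dx": -0.05, "dy": 0.1, "dz": -0.525, "yaw": 0, "claw": 0}, {"dx": -0.1, "dy": 0.2, "dz": -0.525, "yaw": 0, "claw": -1}, {"dx": -0.14, "dy": 0.3, "dz": -0.525, "yaw": 0, "claw": -1}, {"dx": -0.175, "dy": 0.4, "dz": -0.525, "yaw": 0, "claw": -1}, {"dx": -0.175, "dy": 0.461, "dz": -0.525, "yaw": 0, "claw": -1}, {"dx": -0.175, "dy": 0.461, "dz": -0.525, "yaw": 0, "claw": -1}, {"dx": -0.175, "dy": 0.461, "dz": -0.525, "yaw": 0, "claw": -1}, {"dx": -0.175, "dy": 0.461, "dz": -0.525, "yaw": 0, "claw": -1}]}}

```text
time: 10.35
tool_pos: [0.4499, -0.1279, 0.2227]
tool_rot: [-0.0, 0.999, -0.043, -0.0]
contact_force: [-0.3, 0.8, -0.1]
gripper_width: 1.002
grasp_force: 0.0
```

```bash
python3 -c "
from h import *
go(450,-129,148,-5)"
```

```text
at [ 449.9 -127.9  260.7] a0 -4.9 -> dx 0.0004 dy 0.0023 dz 0.2254 yaw 0.0011
```

Call:
{"name": "send_rows", "arguments": {"increments": [{"dx": 0, "dy": 0.002, "dz": 0.06, "yaw": 0, "claw": -1}, {"dx": 0, "dy": 0.002, "dz": 0.13, "yaw": 0, "claw": -1}, {"dx": 0, "dy": 0.002, "dz": 0.18, "yaw": 0, "claw": -1}, {"dx": 0, "dy": 0.002, "dz": 0.21, "yaw": 0, "claw": -1}, {"dx": 0, "dy": 0.002, "dz": 0.225, "yaw": 0, "claw": -1}, {"dx": 0, "dy": 0.002, "dz": 0.225, "yaw": 0, "claw": -0.5}, {"dx": 0, "dy": 0.002, "dz": 0.225, "yaw": 0, "claw": 0}, {"dx": 0, "dy": 0.002, "dz": 0.225, "yaw": 0, "claw": 0.2}, {"dx": 0, "dy": 0.002, "dz": 0.225, "yaw": 0, "claw": 0.4}, {"dx": 0, "dy": 0.002, "dz": 0.225, "yaw": 0, "claw": 0.55}, {"dx": 0, "dy": 0.002, "dz": 0.225, "yaw": 0, "claw": 0.7}, {"dx": 0, "dy": 0.002, "dz": 0.225, "yaw": 0, "claw": 1}, {"dx": 0, "dy": 0.002, "dz": 0.225, "yaw": 0, "claw": 1}, {"dx": 0, "dy": 0.002, "dz": 0.225, "yaw": 0, "claw": 1}]}}

```text
time: 12.1
tool_pos: [0.4499, -0.1297, 0.1108]
tool_rot: [-0.0, 0.999, -0.044, 0.0]
contact_force: [0.6, 2.4, 2.4]
gripper_width: 0.177
grasp_force: 59.2
```

```bash
python3 -c "
from h import *
go(530,-155,240,-3.2);go(623,-164,240,-3.2)"
```

```text
at [ 449.9 -129.7  148.8] a0 -5.0 -> dx 0.1640 dy 0.0364 dz -0.1824 yaw -0.0209
at [ 449.9 -129.7  148.8] a0 -5.0 -> dx 0.3509 dy 0.0382 dz -0.1824 yaw -0.0209
```

Call:
{"name": "send_rows", "arguments": {"increments": [{"dx": 0, "dy": 0, "dz": -0.02, "yaw": 0, "claw": 1}, {"dx": 0, "dy": 0, "dz": -0.06, "yaw": 0, "claw": 1}, {"dx": 0, "dy": 0, "dz": -0.11, "yaw": 0, "claw": 1}, {"dx": 0, "dy": 0, "dz": -0.16, "yaw": 0, "claw": 1}, {"dx": 0, "dy": 0.005, "dz": -0.183, "yaw": -0.005, "claw": 1}, {"dx": 0.03, "dy": 0.015, "dz": -0.183, "yaw": -0.01, "claw": 1}, {"dx": 0.08, "dy": 0.025, "dz": -0.183, "yaw": -0.015, "claw": 1}, {"dx": 0.13, "dy": 0.033, "dz": -0.183, "yaw": -0.02, "claw": 1}, {"dx": 0.18, "dy": 0.038, "dz": -0.183, "yaw": -0.02, "claw": 1}, {"dx": 0.23, "dy": 0.038, "dz": -0.183, "yaw": -0.02, "claw": 1}, {"dx": 0.28, "dy": 0.038, "dz": -0.183, "yaw": -0.02, "claw": 1}, {"dx": 0.31, "dy": 0.038, "dz": -0.183, "yaw": -0.02, "claw": 1}, {"dx": 0.335, "dy": 0.038, "dz": -0.183, "yaw": -0.02, "claw": 1}, {"dx": 0.35, "dy": 0.038, "dz": -0.183, "yaw": -0.02, "claw": 1}, {"dx": 0.35, "dy": 0.038, "dz": -0.183, "yaw": -0.02, "claw": 1}, {"dx": 0.35, "dy": 0.038, "dz": -0.183, "yaw": -0.02, "claw": 1}]}}

```text
time: 14.1
tool_pos: [0.622, -0.164, 0.2022]
tool_rot: [-0.0, 1.0, -0.029, -0.0]
contact_force: [0.0, 0.8, -3.2]
gripper_width: 0.18
grasp_force: 58.6
```

Run:
```python
from h import *
t=frame("top","top4");s=frame("side","side4")
go(623,-164,193,-3.2)
a=s[70:230,260:380];b=t[130:250,330:460]
o=np.hstack([cv2.resize(a,(390,520),interpolation=cv2.INTER_CUBIC),cv2.resize(b,(400,369),interpolation=cv2.INTER_CUBIC) if 0 else cv2.resize(b,(400,520))]);cv2.imwrite("pics/c6.png",o)
```

```text
at [ 622.  -164.   240.2] a0 -3.3 -> dx 0.0020 dy -0.0001 dz 0.0944 yaw -0.0010
```

View pics/c6.png

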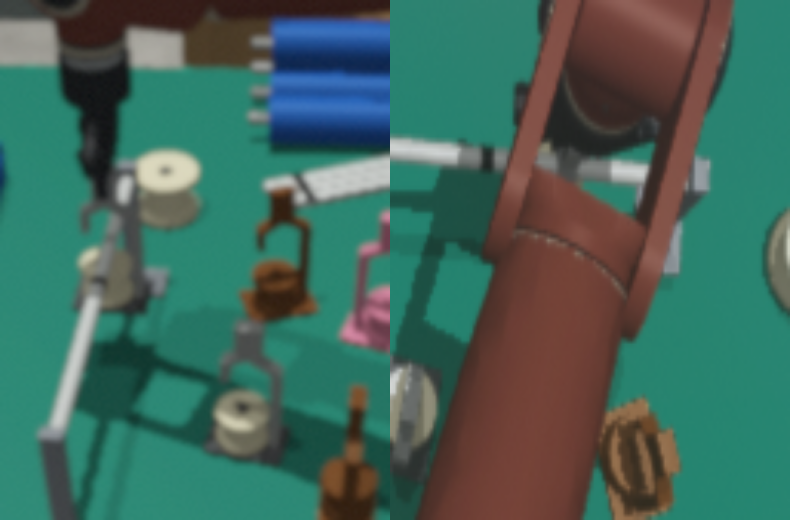

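B is held over the rail. In the side crop its tip, near (85,215), is on the far side of the rail at about (120,200). I'll lower it.

Call:
{"name": "send_rows", "arguments": {"increments": [{"dx": 0.001, "dy": 0, "dz": 0.02, "yaw": 0, "claw": 1}, {"dx": 0.002, "dy": 0, "dz": 0.04, "yaw": 0, "claw": 1}, {"dx": 0.002, "dy": 0, "dz": 0.06, "yaw": 0, "claw": 1}, {"dx": 0.002, "dy": 0, "dz": 0.075, "yaw": 0, "claw": 1}, {"dx": 0.002, "dy": 0, "dz": 0.084, "yaw": 0, "claw": 1}, {"dx": 0.002, "dy": 0, "dz": 0.088, "yaw": 0, "claw": 1}, {"dx": 0.002, "dy": 0, "dz": 0.088, "yaw": 0, "claw": 1}]}}

```text
time: 15.08
tool_pos: [0.6235, -0.1641, 0.1583]
tool_rot: [0.0, 1.0, -0.029, 0.0]
contact_force: [-0.0, -0.2, -4.0]
gripper_width: 0.178
grasp_force: 58.6
```

Call:
{"name": "send_rows", "arguments": {"increments": [{"dx": 0, "dy": 0, "dz": 0.002, "yaw": 0, "claw": 1}, {"dx": 0, "dy": 0, "dz": 0.004, "yaw": 0, "claw": 1}, {"dx": 0, "dy": 0, "dz": 0.004, "yaw": 0, "claw": 1}]}}

```text
time: 15.45
tool_pos: [0.6234, -0.1641, 0.1561]
tool_rot: [-0.0, 1.0, -0.029, -0.0]
contact_force: [0.3, -0.2, -2.2]
gripper_width: 0.176
grasp_force: 58.6
```

Call:
{"name": "send_rows", "arguments": {"increments": [{"dx": 0, "dy": 0, "dz": 0.001, "yaw": 0, "claw": 1}, {"dx": 0, "dy": 0, "dz": 0.002, "yaw": 0, "claw": 1}, {"dx": 0, "dy": 0, "dz": 0.002, "yaw": 0, "claw": 1}]}}

```text
time: 15.82
tool_pos: [0.6235, -0.1641, 0.1554]
tool_rot: [0.0, 1.0, -0.029, 0.0]
contact_force: [-0.9, 0.2, -1.8]
gripper_width: 0.174
grasp_force: 58.7
```

```bash
python3 -c "
from h import *
go(636,64,194,-3.2)"
```

```text
at [ 623.5 -164.1  193.4] a0 -3.3 -> dx -0.0010 dy -0.4569 dz -0.0011 yaw -0.0009
```

Call:
{"name": "send_rows", "arguments": {"increments": [{"dx": 0, "dy": -0.005, "dz": 0, "yaw": 0, "claw": 1}, {"dx": 0, "dy": -0.02, "dz": 0, "yaw": 0, "claw": 1}, {"dx": 0, "dy": -0.045, "dz": 0, "yaw": 0, "claw": 1}, {"dx": 0, "dy": -0.07, "dz": 0, "yaw": 0, "claw": 1}, {"dx": 0, "dy": -0.1, "dz": 0, "yaw": 0, "claw": 1}, {"dx": 0, "dy": -0.13, "dz": 0, "yaw": 0, "claw": 1}, {"dx": 0, "dy": -0.16, "dz": 0, "yaw": 0, "claw": 1}, {"dx": 0, "dy": -0.19, "dz": 0, "yaw": 0, "claw": 1}, {"dx": 0, "dy": -0.22, "dz": 0, "yaw": 0, "claw": 1}, {"dx": 0, "dy": -0.22, "dz": 0, "yaw": 0, "claw": 1}, {"dx": 0, "dy": -0.22, "dz": 0, "yaw": 0, "claw": 1}]}}

```text
time: 17.2
tool_pos: [0.6297, -0.0522, 0.1553]
tool_rot: [-0.002, 1.0, -0.028, -0.0]
contact_force: [-2.8, 4.8, 2.9]
gripper_width: 0.18
grasp_force: 59.3
```

Call:
{"name": "send_rows", "arguments": {"increments": [{"dx": 0, "dy": -0.005, "dz": 0, "yaw": 0, "claw": 1}, {"dx": 0, "dy": -0.02, "dz": 0, "yaw": 0, "claw": 1}, {"dx": 0, "dy": -0.045, "dz": 0, "yaw": 0, "claw": 1}, {"dx": 0, "dy": -0.07, "dz": 0, "yaw": 0, "claw": 1}, {"dx": 0, "dy": -0.1, "dz": 0, "yaw": 0, "claw": 1}, {"dx": 0, "dy": -0.13, "dz": 0, "yaw": 0, "claw": 1}, {"dx": 0, "dy": -0.16, "dz": 0, "yaw": 0, "claw": 1}, {"dx": 0, "dy": -0.19, "dz": 0, "yaw": 0, "claw": 1}, {"dx": 0, "dy": -0.215, "dz": 0, "yaw": 0, "claw": 1}, {"dx": 0, "dy": -0.23, "dz": 0, "yaw": 0, "claw": 1}, {"dx": 0, "dy": -0.235, "dz": 0, "yaw": 0, "claw": 1}, {"dx": 0, "dy": -0.235, "dz": 0, "yaw": 0, "claw": 1}, {"dx": 0, "dy": -0.235, "dz": 0, "yaw": 0, "claw": 1}]}}

```text
time: 18.82
tool_pos: [0.6363, 0.0619, 0.1556]
tool_rot: [0.001, 1.0, -0.029, -0.0]
contact_force: [-3.8, -1.6, 3.9]
gripper_width: 0.177
grasp_force: 59.6
```

```bash
python3 -c "
from h import *
go(636,64,194,-3.2);print(manip.state()['contact_force'],manip.state()['ft_torque'])"
```

```text
at [636.3  61.9 193.6] a0 -3.3 -> dx -0.0009 dy -0.0042 dz -0.0009 yaw -0.0014
[-3.7965614  -1.64188139  3.89766877] [-0.50169649  0.88689445  0.02832793]
```

Call:
{"name": "send_rows", "arguments": {"increments": [{"dx": -0.002, "dy": 0, "dz": -0.001, "yaw": 0, "claw": 1}, {"dx": -0.002, "dy": 0, "dz": -0.001, "yaw": 0, "claw": 1}, {"dx": -0.002, "dy": 0, "dz": -0.001, "yaw": 0, "claw": 0.5}, {"dx": -0.002, "dy": 0, "dz": -0.001, "yaw": 0, "claw": 0.3}, {"dx": -0.002, "dy": 0, "dz": -0.001, "yaw": 0, "claw": 0.1}, {"dx": -0.002, "dy": 0, "dz": -0.001, "yaw": 0, "claw": 0.1}, {"dx": -0.002, "dy": 0, "dz": -0.02, "yaw": 0, "claw": 0.1}, {"dx": -0.002, "dy": 0, "dz": -0.06, "yaw": 0, "claw": 0.1}, {"dx": -0.002, "dy": 0, "dz": -0.11, "yaw": 0, "claw": 0.1}, {"dx": -0.002, "dy": 0, "dz": -0.16, "yaw": 0, "claw": 0.1}, {"dx": -0.002, "dy": 0, "dz": -0.16, "yaw": 0, "claw": -1}, {"dx": -0.002, "dy": 0, "dz": -0.16, "yaw": 0, "claw": -1}]}}

```text
time: 20.32
tool_pos: [0.6352, 0.0631, 0.235]
tool_rot: [0.0, 1.0, -0.029, -0.0]
contact_force: [0.3, -0.5, -0.7]
gripper_width: 0.859
grasp_force: 0.0
```

```bash
python3 -c "
from h import *
go(454.6,-21.8,262,-11.9)"
```

```text
at [635.2  63.1 273. ] a0 -3.3 -> dx -0.3510 dy 0.1902 dz 0.0220 yaw 0.1003
```

Call:
{"name": "send_rows", "arguments": {"increments": [{"dx": -0.1, "dy": 0.05, "dz": 0, "yaw": 0.03, "claw": -1}, {"dx": -0.2, "dy": 0.1, "dz": 0, "yaw": 0.06, "claw": -1}, {"dx": -0.3, "dy": 0.16, "dz": 0.01, "yaw": 0.09, "claw": -1}, {"dx": -0.351, "dy": 0.19, "dz": 0.022, "yaw": 0.1, "claw": -1}, {"dx": -0.351, "dy": 0.19, "dz": 0.022, "yaw": 0.1, "claw": -1}, {"dx": -0.351, "dy": 0.19, "dz": 0.022, "yaw": 0.1, "claw": -1}, {"dx": -0.351, "dy": 0.19, "dz": 0.022, "yaw": 0.1, "claw": -1}]}}

```text
time: 21.2
tool_pos: [0.4554, -0.0213, 0.224]
tool_rot: [-0.0, 0.995, -0.103, -0.0]
contact_force: [-0.4, -0.0, -0.1]
gripper_width: 1.001
grasp_force: 0.0
```

Run:
```python
from h import *
t=frame("top","top5");s=frame("side","side5")
go(454.6,-21.8,148,-11.9)
a=s[70:270,250:400];b=t[130:280,190:440]
o=np.hstack([cv2.resize(a,(300,400),interpolation=cv2.INTER_CUBIC),cv2.resize(b,(500,300),interpolation=cv2.INTER_CUBIC)[:300] if 0 else cv2.copyMakeBorder(cv2.resize(b,(500,300)),0,100,0,0,cv2.BORDER_CONSTANT)]);cv2.imwrite("pics/c7.png",o)
```

```text
at [455.3 -21.4 262.1] a0 -11.8 -> dx -0.0012 dy 0.0011 dz 0.2281 yaw 0.0009
```

View pics/c7.png

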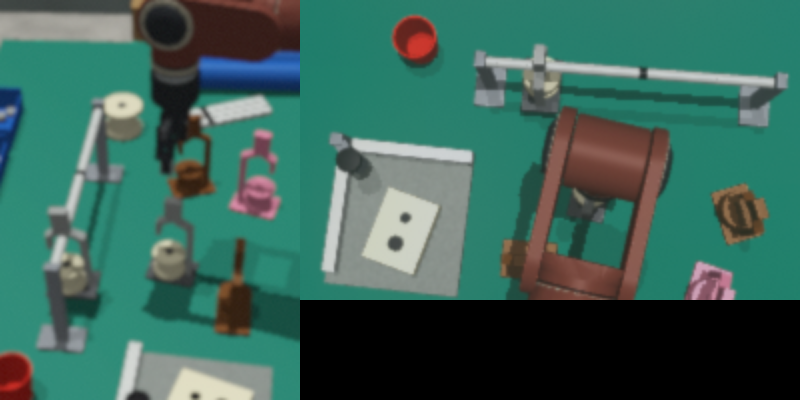

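Hanger B hangs on the parking side, at (540,75) in the top crop. The ring is at (643,72) and the rail's left post at (487,65). Now hanger A.

Call:
{"name": "send_rows", "arguments": {"increments": [{"dx": -0.001, "dy": 0.001, "dz": 0.06, "yaw": 0, "claw": -1}, {"dx": -0.001, "dy": 0.001, "dz": 0.13, "yaw": 0, "claw": -1}, {"dx": -0.001, "dy": 0.001, "dz": 0.18, "yaw": 0, "claw": -1}, {"dx": -0.001, "dy": 0.001, "dz": 0.21, "yaw": 0, "claw": -1}, {"dx": -0.001, "dy": 0.001, "dz": 0.228, "yaw": 0, "claw": -1}, {"dx": -0.001, "dy": 0.001, "dz": 0.228, "yaw": 0, "claw": -0.5}, {"dx": -0.001, "dy": 0.001, "dz": 0.228, "yaw": 0, "claw": 0}, {"dx": -0.001, "dy": 0.001, "dz": 0.228, "yaw": 0, "claw": 0.2}, {"dx": -0.001, "dy": 0.001, "dz": 0.228, "yaw": 0, "claw": 0.4}, {"dx": -0.001, "dy": 0.001, "dz": 0.228, "yaw": 0, "claw": 0.55}, {"dx": -0.001, "dy": 0.001, "dz": 0.228, "yaw": 0, "claw": 0.7}, {"dx": -0.001, "dy": 0.001, "dz": 0.228, "yaw": 0, "claw": 1}, {"dx": -0.001, "dy": 0.001, "dz": 0.228, "yaw": 0, "claw": 1}, {"dx": -0.001, "dy": 0.001, "dz": 0.228, "yaw": 0, "claw": 1}]}}

```text
time: 23.05
tool_pos: [0.4544, -0.022, 0.1104]
tool_rot: [-0.0, 0.995, -0.103, 0.0]
contact_force: [0.6, 2.6, 2.1]
gripper_width: 0.18
grasp_force: 59.3
```

```bash
python3 -c "
from h import *
go(530,-155,240,-3.2);go(623,-164,240,-3.2)"
```

```text
at [454.4 -22.  148.4] a0 -11.9 -> dx 0.2026 dy 0.2292 dz -0.1832 yaw -0.1009
at [454.4 -22.  148.4] a0 -11.9 -> dx 0.3883 dy 0.2086 dz -0.1832 yaw -0.1009
```

Call:
{"name": "send_rows", "arguments": {"increments": [{"dx": 0, "dy": 0, "dz": -0.02, "yaw": 0, "claw": 1}, {"dx": 0, "dy": 0, "dz": -0.06, "yaw": 0, "claw": 1}, {"dx": 0, "dy": 0, "dz": -0.11, "yaw": 0, "claw": 1}, {"dx": 0, "dy": 0, "dz": -0.16, "yaw": 0, "claw": 1}, {"dx": 0.01, "dy": 0.02, "dz": -0.183, "yaw": -0.01, "claw": 1}, {"dx": 0.03, "dy": 0.06, "dz": -0.183, "yaw": -0.03, "claw": 1}, {"dx": 0.06, "dy": 0.11, "dz": -0.183, "yaw": -0.05, "claw": 1}, {"dx": 0.1, "dy": 0.16, "dz": -0.183, "yaw": -0.08, "claw": 1}, {"dx": 0.14, "dy": 0.2, "dz": -0.183, "yaw": -0.1, "claw": 1}, {"dx": 0.18, "dy": 0.22, "dz": -0.183, "yaw": -0.1, "claw": 1}, {"dx": 0.2, "dy": 0.229, "dz": -0.183, "yaw": -0.1, "claw": 1}, {"dx": 0.24, "dy": 0.224, "dz": -0.183, "yaw": -0.1, "claw": 1}, {"dx": 0.29, "dy": 0.219, "dz": -0.183, "yaw": -0.1, "claw": 1}, {"dx": 0.33, "dy": 0.214, "dz": -0.183, "yaw": -0.1, "claw": 1}, {"dx": 0.365, "dy": 0.21, "dz": -0.183, "yaw": -0.1, "claw": 1}, {"dx": 0.388, "dy": 0.209, "dz": -0.183, "yaw": -0.1, "claw": 1}, {"dx": 0.388, "dy": 0.209, "dz": -0.183, "yaw": -0.1, "claw": 1}, {"dx": 0.388, "dy": 0.209, "dz": -0.183, "yaw": -0.1, "claw": 1}]}}

```text
time: 25.3
tool_pos: [0.6219, -0.1642, 0.2013]
tool_rot: [-0.0, 1.0, -0.029, -0.001]
contact_force: [-0.0, -0.4, -3.5]
gripper_width: 0.176
grasp_force: 58.8
```

```bash
python3 -c "
from h import *
go(623.5,-164,193,-3.2)"
```

```text
at [ 621.9 -164.2  239.3] a0 -3.3 -> dx 0.0032 dy -0.0006 dz 0.0926 yaw -0.0008
```

Call:
{"name": "send_rows", "arguments": {"increments": [{"dx": 0.001, "dy": 0, "dz": 0.02, "yaw": 0, "claw": 1}, {"dx": 0.002, "dy": 0, "dz": 0.04, "yaw": 0, "claw": 1}, {"dx": 0.003, "dy": 0, "dz": 0.06, "yaw": 0, "claw": 1}, {"dx": 0.003, "dy": 0, "dz": 0.075, "yaw": 0, "claw": 1}, {"dx": 0.003, "dy": 0, "dz": 0.084, "yaw": 0, "claw": 1}, {"dx": 0.003, "dy": 0, "dz": 0.09, "yaw": 0, "claw": 1}, {"dx": 0.003, "dy": 0, "dz": 0.093, "yaw": 0, "claw": 1}, {"dx": 0.003, "dy": 0, "dz": 0.093, "yaw": 0, "claw": 1}]}}

```text
time: 26.3
tool_pos: [0.6242, -0.1644, 0.1555]
tool_rot: [0.0, 1.0, -0.029, 0.0]
contact_force: [-0.4, -0.1, -2.4]
gripper_width: 0.177
grasp_force: 59.0
```

```bash
python3 -c "
from h import *
go(629,-35,193,-3.2)"
```

```text
at [ 624.2 -164.4  193.5] a0 -3.3 -> dx -0.0052 dy -0.2590 dz 0.0011 yaw -0.0009
```

Call:
{"name": "send_rows", "arguments": {"increments": [{"dx": 0, "dy": -0.005, "dz": 0.001, "yaw": 0, "claw": 1}, {"dx": 0, "dy": -0.02, "dz": 0.001, "yaw": 0, "claw": 1}, {"dx": 0, "dy": -0.04, "dz": 0.001, "yaw": 0, "claw": 1}, {"dx": 0, "dy": -0.06, "dz": 0.001, "yaw": 0, "claw": 1}, {"dx": 0, "dy": -0.08, "dz": 0.001, "yaw": 0, "claw": 1}, {"dx": 0, "dy": -0.1, "dz": 0.001, "yaw": 0, "claw": 1}, {"dx": 0, "dy": -0.12, "dz": 0.001, "yaw": 0, "claw": 1}, {"dx": 0, "dy": -0.14, "dz": 0.001, "yaw": 0, "claw": 1}, {"dx": 0, "dy": -0.16, "dz": 0.001, "yaw": 0, "claw": 1}, {"dx": 0, "dy": -0.18, "dz": 0.001, "yaw": 0, "claw": 1}, {"dx": 0, "dy": -0.2, "dz": 0.001, "yaw": 0, "claw": 1}, {"dx": 0, "dy": -0.22, "dz": 0.001, "yaw": 0, "claw": 1}, {"dx": 0, "dy": -0.24, "dz": 0.001, "yaw": 0, "claw": 1}, {"dx": 0, "dy": -0.255, "dz": 0.001, "yaw": 0, "claw": 1}, {"dx": 0, "dy": -0.262, "dz": 0.001, "yaw": 0, "claw": 1}, {"dx": 0, "dy": -0.262, "dz": 0.001, "yaw": 0, "claw": 1}, {"dx": 0, "dy": -0.262, "dz": 0.001, "yaw": 0, "claw": 1}]}}

```text
time: 28.42
tool_pos: [0.6313, -0.0327, 0.1552]
tool_rot: [-0.001, 1.0, -0.028, -0.0]
contact_force: [-4.9, -0.4, 4.2]
gripper_width: 0.177
grasp_force: 60.0
```

Call:
{"name": "send_rows", "arguments": {"increments": [{"dx": -0.003, "dy": 0, "dz": -0.002, "yaw": 0, "claw": 1}, {"dx": -0.003, "dy": 0, "dz": -0.002, "yaw": 0, "claw": 1}, {"dx": -0.003, "dy": 0, "dz": -0.002, "yaw": 0, "claw": 0.5}, {"dx": -0.003, "dy": 0, "dz": -0.002, "yaw": 0, "claw": 0.3}, {"dx": -0.003, "dy": 0, "dz": -0.002, "yaw": 0, "claw": 0.1}, {"dx": -0.003, "dy": 0, "dz": -0.002, "yaw": 0, "claw": 0.1}, {"dx": -0.003, "dy": 0, "dz": -0.02, "yaw": 0, "claw": 0.1}, {"dx": -0.003, "dy": 0, "dz": -0.06, "yaw": 0, "claw": 0.1}, {"dx": -0.003, "dy": 0, "dz": -0.11, "yaw": 0, "claw": 0.1}, {"dx": -0.003, "dy": 0, "dz": -0.16, "yaw": 0, "claw": 0.1}, {"dx": -0.1, "dy": 0, "dz": -0.16, "yaw": 0, "claw": 0.1}, {"dx": -0.2, "dy": 0, "dz": -0.16, "yaw": 0, "claw": 0.1}, {"dx": -0.3, "dy": 0, "dz": -0.16, "yaw": 0, "claw": 0.1}, {"dx": -0.4, "dy": 0, "dz": -0.16, "yaw": 0, "claw": 0.1}, {"dx": -0.5, "dy": 0, "dz": -0.16, "yaw": 0, "claw": 0.1}, {"dx": -0.5, "dy": 0, "dz": -0.16, "yaw": 0, "claw": 0.1}]}}

```text
time: 30.42
tool_pos: [0.3807, -0.0192, 0.2368]
tool_rot: [0.001, 1.0, -0.029, 0.003]
contact_force: [0.7, -0.3, -0.3]
gripper_width: 0.452
grasp_force: 0.0
```

```bash
cat > fx.py <<'E'
from h import *
def fix(t):
    h=cv2.cvtColor(t,cv2.COLOR_BGR2HSV); br=((h[...,2]>150)&(h[...,1]<60)).astype(np.uint8)*255
    for c in blobs(br,195,190,282,282,80):
        print("blob",rect(c,.04),cv2.boundingRect(c))
E
python3 - <<'E'
from fx import *
t=frame("top","top6");s=frame("side","side6");fix(t)
print(manip.state()["tool_pos"])
# base plate quad (z .010) grey plus all
h=cv2.cvtColor(t,cv2.COLOR_BGR2HSV);ng=((h[...,1]<90)&(h[...,2]>70)).astype(np.uint8)*255
for c in blobs(ng,190,185,290,285,500): print("base",rect(c,.010),cv2.boundingRect(c))
for n,im,b in(("side",s,(270,250,345,310)),("top",t,(200,195,228,222))):
    g=(im.max(2)<75).astype(np.uint8)*255
    for c in blobs(g,*b,8)[:2]:
        (u,v),r=cv2.minEnclosingCircle(c);print(n,"dark",round(u,1),round(v,1),round(r,1),cv2.boundingRect(c))
a=s[90:330,230:400];b=t[130:290,190:440]
o=np.zeros((480,790,3),np.uint8);o[:,:340]=cv2.resize(a,(340,480),interpolation=cv2.INTER_CUBIC);o[:288,340:790]=cv2.resize(b,(450,288),interpolation=cv2.INTER_CUBIC);cv2.imwrite("pics/c8.png",o)
E
```

```text
blob [386.5 287.8 123.6  92.3 -19. ] (220, 223, 40, 44)
blob [516.8 274.4 197.9  19.9  85.1] (216, 199, 60, 12)
blob [402.2 394.4 169.2  19.9  -4.9] (201, 213, 13, 53)
[ 0.38248321 -0.01942685  0.23650638]
base [413.6 305.9 249.5 245.7  -5.2] (200, 196, 77, 82)
side dark 319.0 275.5 9.7 (313, 266, 12, 20)
side dark 305.5 294.5 3.8 (303, 291, 6, 8)
top dark 216.0 211.5 8.4 (208, 204, 17, 15)
```

View pics/c8.png

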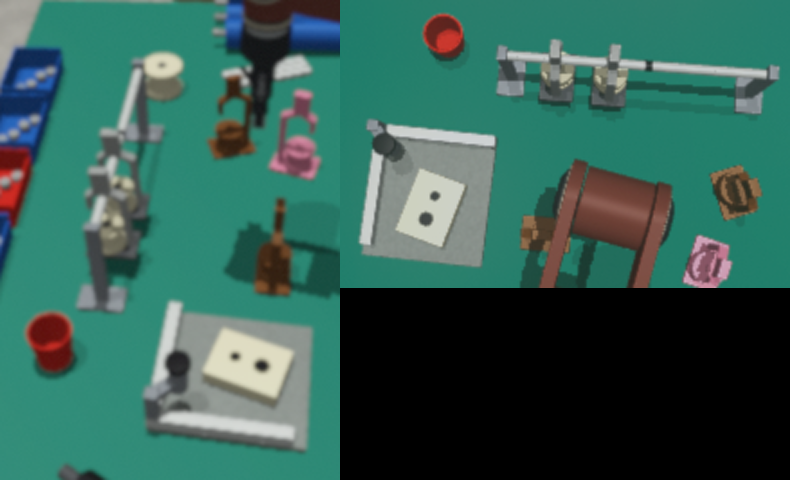

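Both hangers hang past the ring, at (555,80) and (610,80) in the top crop with the ring at (649,66). The block lies askew at (430,205). Next I'll set up fixture coordinates and the approach for the x push.

```bash
cat >> fx.py <<'E'
C=np.array([517.,375.5]);A=np.radians(-4.9);FX=np.array([np.cos(A),np.sin(A)]);FY=np.array([-FX[1],FX[0]])
def gof(x,y,z,a=0):
    w=C+x*FX+y*FY; go(w[0],w[1],z,a-4.9)
def inf(w): d=np.array(w)*1.-C; return (d@FX).round(1),(d@FY).round(1)
E
python3 - <<'E'
from fx import *
print("head",inf(plane("top",(214.1,210),.134)*1000),inf(plane("side",(318.5,271.5),.134)*1000))
gof(-80,-200,270);gof(-215,-92,80);gof(-215,-92,17)
E
```

```text
head (np.float64(-26.9), np.float64(-26.0)) (np.float64(-26.2), np.float64(-15.5))
at [382.5 -19.4 274.5] a0 -3.3 -> dx 0.0521 dy -0.4086 dz 0.0090 yaw 0.0188
at [382.5 -19.4 274.5] a0 -3.3 -> dx -0.2117 dy -0.6322 dz 0.3890 yaw 0.0188
at [382.5 -19.4 274.5] a0 -3.3 -> dx -0.2117 dy -0.6322 dz 0.5150 yaw 0.0188
```

Call:
{"name": "send_rows", "arguments": {"increments": [{"dx": 0.02, "dy": -0.1, "dz": 0, "yaw": 0.01, "claw": -0.3}, {"dx": 0.05, "dy": -0.2, "dz": 0, "yaw": 0.019, "claw": -0.3}, {"dx": 0.05, "dy": -0.3, "dz": 0, "yaw": 0.019, "claw": -0.3}, {"dx": 0.02, "dy": -0.4, "dz": 0, "yaw": 0.019, "claw": -0.3}, {"dx": -0.05, "dy": -0.48, "dz": 0, "yaw": 0.019, "claw": -0.3}, {"dx": -0.13, "dy": -0.56, "dz": 0, "yaw": 0.019, "claw": -0.3}, {"dx": -0.21, "dy": -0.632, "dz": 0, "yaw": 0.019, "claw": -0.3}, {"dx": -0.212, "dy": -0.632, "dz": 0.1, "yaw": 0.019, "claw": -0.3}, {"dx": -0.212, "dy": -0.632, "dz": 0.2, "yaw": 0.019, "claw": -0.3}, {"dx": -0.212, "dy": -0.632, "dz": 0.3, "yaw": 0.019, "claw": -0.3}, {"dx": -0.212, "dy": -0.632, "dz": 0.38, "yaw": 0.019, "claw": -0.3}, {"dx": -0.212, "dy": -0.632, "dz": 0.38, "yaw": 0.019, "claw": -0.3}, {"dx": -0.212, "dy": -0.632, "dz": 0.38, "yaw": 0.019, "claw": -0.3}]}}

```text
time: 32.15
tool_pos: [0.2956, 0.3034, 0.0464]
tool_rot: [-0.001, 0.999, -0.043, 0.001]
contact_force: [-0.3, 0.2, 1.0]
gripper_width: 0.65
grasp_force: 0.0
```

Run:
```python
from fx import *
gof(-215,-92,17);t=frame("top","top7");fix(t)
```

```text
at [295.6 303.4  84.4] a0 -4.9 -> dx -0.0011 dy 0.0025 dz 0.1348 yaw -0.0001
blob [388.3 287.2 119.7  92.2 -19.3] (221, 223, 39, 44)
blob [516.8 274.4 197.9  19.9  85.1] (216, 199, 60, 12)
blob [406.8 394.  160.1  19.9  -4.9] (201, 213, 13, 50)
```

Call:
{"name": "send_rows", "arguments": {"increments": [{"dx": 0, "dy": 0.0025, "dz": 0.05, "yaw": 0, "claw": -0.3}, {"dx": 0, "dy": 0.0025, "dz": 0.1, "yaw": 0, "claw": -0.3}, {"dx": 0, "dy": 0.0025, "dz": 0.125, "yaw": 0, "claw": -0.3}, {"dx": 0, "dy": 0.0025, "dz": 0.135, "yaw": 0, "claw": -0.3}, {"dx": 0, "dy": 0.0025, "dz": 0.135, "yaw": 0, "claw": -0.3}]}}

```text
time: 32.83
tool_pos: [0.2947, 0.3015, -0.0221]
tool_rot: [-0.0, 0.999, -0.043, 0.0]
contact_force: [-0.4, 0.1, 0.2]
gripper_width: 0.649
grasp_force: 0.0
```

Call:
{"name": "send_rows", "arguments": {"increments": [{"dx": 0.01, "dy": 0, "dz": 0, "yaw": 0, "claw": -0.3}, {"dx": 0.02, "dy": 0, "dz": 0, "yaw": 0, "claw": -0.3}, {"dx": 0.03, "dy": 0, "dz": 0, "yaw": 0, "claw": -0.3}, {"dx": 0.04, "dy": 0, "dz": 0, "yaw": 0, "claw": -0.3}, {"dx": 0.05, "dy": 0, "dz": 0, "yaw": 0, "claw": -0.3}, {"dx": 0.06, "dy": 0, "dz": 0, "yaw": 0, "claw": -0.3}, {"dx": 0.07, "dy": 0, "dz": 0, "yaw": 0, "claw": -0.3}, {"dx": 0.08, "dy": 0, "dz": 0, "yaw": 0, "claw": -0.3}, {"dx": 0.09, "dy": 0, "dz": 0, "yaw": 0, "claw": -0.3}, {"dx": 0.1, "dy": 0, "dz": 0, "yaw": 0, "claw": -0.3}, {"dx": 0.11, "dy": 0, "dz": 0, "yaw": 0, "claw": -0.3}, {"dx": 0.12, "dy": 0, "dz": 0, "yaw": 0, "claw": -0.3}, {"dx": 0.13, "dy": 0, "dz": 0, "yaw": 0, "claw": -0.3}, {"dx": 0.14, "dy": 0, "dz": 0, "yaw": 0, "claw": -0.3}, {"dx": 0.15, "dy": 0, "dz": 0, "yaw": 0, "claw": -0.3}, {"dx": 0.15, "dy": 0, "dz": 0, "yaw": 0, "claw": -0.3}]}}

```text
time: 34.83
tool_pos: [0.3698, 0.2948, -0.0225]
tool_rot: [-0.0, 0.999, -0.043, 0.001]
contact_force: [0.2, -0.1, 0.0]
gripper_width: 0.649
grasp_force: 0.0
```

Run:
```python
from fx import *
print("tool f",inf(manip.state()["tool_pos"][:2]*1000),manip.state()["contact_force"])
t=frame("top","top8");fix(t)
```

```text
tool f (np.float64(-139.8), np.float64(-93.0)) [ 0.21568286 -0.14755409  0.0104387 ]
blob [451.3 296.4  99.6  90.4  -4.7] (224, 209, 30, 33)
blob [516.9 274.4 197.9  20.1  85.1] (216, 199, 60, 12)
blob [445.6 390.8  82.1  19.6  -5. ] (205, 213, 9, 26)
```

Call:
{"name": "send_rows", "arguments": {"increments": [{"dx": -0.03, "dy": 0, "dz": 0, "yaw": 0, "claw": -0.3}, {"dx": -0.05, "dy": 0, "dz": -0.05, "yaw": 0, "claw": -0.3}, {"dx": -0.05, "dy": 0, "dz": -0.15, "yaw": 0, "claw": -0.3}, {"dx": -0.05, "dy": 0.03, "dz": -0.25, "yaw": 0, "claw": -0.3}, {"dx": -0.05, "dy": 0.1, "dz": -0.27, "yaw": -0.1, "claw": -0.3}, {"dx": 0, "dy": 0.15, "dz": -0.27, "yaw": -0.2, "claw": -0.3}, {"dx": 0.06, "dy": 0.16, "dz": -0.27, "yaw": -0.32, "claw": -0.3}, {"dx": 0.12, "dy": 0.16, "dz": -0.27, "yaw": -0.44, "claw": -0.3}, {"dx": 0.13, "dy": 0.16, "dz": -0.27, "yaw": -0.56, "claw": -0.3}, {"dx": 0.13, "dy": 0.16, "dz": -0.27, "yaw": -0.68, "claw": -0.3}, {"dx": 0.13, "dy": 0.16, "dz": -0.27, "yaw": -0.8, "claw": -0.3}, {"dx": 0.13, "dy": 0.16, "dz": -0.27, "yaw": -0.92, "claw": -0.3}, {"dx": 0.13, "dy": 0.16, "dz": -0.27, "yaw": -1.0, "claw": -0.3}, {"dx": 0.13, "dy": 0.16, "dz": -0.27, "yaw": -1.0, "claw": -0.3}, {"dx": 0.13, "dy": 0.16, "dz": -0.27, "yaw": -1.0, "claw": -0.3}]}}

```text
time: 36.75
tool_pos: [0.4262, 0.2095, 0.1121]
tool_rot: [0.0, 0.761, 0.649, 0.0]
contact_force: [-0.8, 0.1, 0.0]
gripper_width: 0.652
grasp_force: 0.0
```

Run:
```python
from fx import *
gof(-75,-165,17,90);gof(-75,-103,17,90);t=frame("top","top9");fix(t)
```

```text
at [426.2 209.5 150.1] a0 81.0 -> dx 0.0165 dy 0.0014 dz 0.2661 yaw -0.0482
at [426.2 209.5 150.1] a0 81.0 -> dx 0.1401 dy -0.0076 dz 0.2661 yaw -0.0482
blob [402.2 394.4 169.2  19.9  -4.9] (201, 213, 12, 53)
blob [520.3 313.4 119.8  19.7  84.8] (216, 199, 37, 9)
```

Call:
{"name": "send_rows", "arguments": {"increments": [{"dx": 0.0165, "dy": 0.0015, "dz": 0.05, "yaw": -0.048, "claw": -0.3}, {"dx": 0.0165, "dy": 0.0015, "dz": 0.13, "yaw": -0.048, "claw": -0.3}, {"dx": 0.0165, "dy": 0.0015, "dz": 0.2, "yaw": -0.048, "claw": -0.3}, {"dx": 0.0165, "dy": 0.0015, "dz": 0.24, "yaw": -0.048, "claw": -0.3}, {"dx": 0.0165, "dy": 0.0015, "dz": 0.26, "yaw": -0.048, "claw": -0.3}, {"dx": 0.0165, "dy": 0.0015, "dz": 0.266, "yaw": -0.048, "claw": -0.3}, {"dx": 0.0165, "dy": 0.0015, "dz": 0.266, "yaw": -0.048, "claw": -0.3}]}}

```text
time: 37.67
tool_pos: [0.4294, 0.2176, -0.0201]
tool_rot: [0.0, 0.736, 0.677, 0.001]
contact_force: [0.3, 0.1, -0.5]
gripper_width: 0.651
grasp_force: 0.0
```

Run:
```python
from fx import *
gof(-75,-103,17,90)
s=frame("side","side9");h=cv2.cvtColor(s,cv2.COLOR_BGR2HSV)
br=((h[...,2]>150)&(h[...,1]<90)&(h[...,1]>18)).astype(np.uint8)*255
for c in blobs(br,300,230,400,320,60): print([inf(plane("side",p,.04)*1000) for p in cv2.boxPoints(cv2.minAreaRect(c))])
```

```text
at [429.4 217.6  17.9] a0 85.1 -> dx 0.1236 dy -0.0022 dz 0.0018 yaw 0.0006
[(np.float64(-5.7), np.float64(-38.5)), (np.float64(-6.1), np.float64(-129.8)), (np.float64(-135.5), np.float64(-118.0)), (np.float64(-128.7), np.float64(-29.1))]
```

Call:
{"name": "send_rows", "arguments": {"increments": [{"dx": 0.01, "dy": 0, "dz": 0, "yaw": 0, "claw": -0.3}, {"dx": 0.02, "dy": 0, "dz": 0, "yaw": 0, "claw": -0.3}, {"dx": 0.03, "dy": 0, "dz": 0, "yaw": 0, "claw": -0.3}, {"dx": 0.04, "dy": 0, "dz": 0, "yaw": 0, "claw": -0.3}, {"dx": 0.05, "dy": 0, "dz": 0, "yaw": 0, "claw": -0.3}, {"dx": 0.06, "dy": 0, "dz": 0, "yaw": 0, "claw": -0.3}, {"dx": 0.07, "dy": 0, "dz": 0, "yaw": 0, "claw": -0.3}, {"dx": 0.08, "dy": 0, "dz": 0, "yaw": 0, "claw": -0.3}, {"dx": 0.09, "dy": 0, "dz": 0, "yaw": 0, "claw": -0.3}, {"dx": 0.1, "dy": 0, "dz": 0, "yaw": 0, "claw": -0.3}, {"dx": 0.108, "dy": 0, "dz": 0, "yaw": 0, "claw": -0.3}, {"dx": 0.114, "dy": 0, "dz": 0, "yaw": 0, "claw": -0.3}, {"dx": 0.118, "dy": 0, "dz": 0, "yaw": 0, "claw": -0.3}, {"dx": 0.12, "dy": 0, "dz": 0, "yaw": 0, "claw": -0.3}, {"dx": 0.12, "dy": 0, "dz": 0, "yaw": 0, "claw": -0.3}]}}

```text
time: 39.6
tool_pos: [0.4338, 0.2773, -0.0209]
tool_rot: [-0.0, 0.736, 0.677, 0.0]
contact_force: [0.3, -0.6, 0.3]
gripper_width: 0.647
grasp_force: 0.6
```

Run:
```python
from fx import *
print("tool f",inf(manip.state()["tool_pos"][:2]*1000))
```

```text
tool f (np.float64(-74.6), np.float64(-104.9))
```

Now I'll step in until the fence answers.

Call:
{"name": "send_rows", "arguments": {"increments": [{"dx": 0.003, "dy": 0, "dz": 0, "yaw": 0, "claw": -0.3}, {"dx": 0.006, "dy": 0, "dz": 0, "yaw": 0, "claw": -0.3}, {"dx": 0.006, "dy": 0, "dz": 0, "yaw": 0, "claw": -0.3}]}}

```text
time: 39.98
tool_pos: [0.434, 0.2804, -0.0209]
tool_rot: [-0.0, 0.736, 0.677, 0.0]
contact_force: [0.2, -1.5, -0.9]
gripper_width: 0.651
grasp_force: 0.5
```

Call:
{"name": "send_rows", "arguments": {"increments": [{"dx": 0.003, "dy": 0, "dz": 0, "yaw": 0, "claw": -0.3}, {"dx": 0.004, "dy": 0, "dz": 0, "yaw": 0, "claw": -0.3}, {"dx": 0.004, "dy": 0, "dz": 0, "yaw": 0, "claw": -0.3}]}}

```text
time: 40.35
tool_pos: [0.4342, 0.2822, -0.0209]
tool_rot: [-0.0, 0.736, 0.677, 0.0]
contact_force: [0.8, -0.8, -1.3]
gripper_width: 0.652
grasp_force: 0.7
```

Call:
{"name": "send_rows", "arguments": {"increments": [{"dx": 0.003, "dy": 0, "dz": 0, "yaw": 0, "claw": -0.3}, {"dx": 0.004, "dy": 0, "dz": 0, "yaw": 0, "claw": -0.3}, {"dx": 0.004, "dy": 0, "dz": 0, "yaw": 0, "claw": -0.3}]}}

```text
time: 40.72
tool_pos: [0.4341, 0.2825, -0.0209]
tool_rot: [0.001, 0.736, 0.677, -0.002]
contact_force: [-2.7, -8.4, 4.0]
gripper_width: 0.649
grasp_force: 4.3
```

Call:
{"name": "send_rows", "arguments": {"increments": [{"dx": -0.02, "dy": 0, "dz": 0, "yaw": 0, "claw": -0.3}, {"dx": -0.06, "dy": 0, "dz": -0.02, "yaw": 0, "claw": -0.3}, {"dx": -0.08, "dy": 0, "dz": -0.12, "yaw": 0, "claw": -0.3}, {"dx": -0.08, "dy": 0, "dz": -0.24, "yaw": 0, "claw": -0.3}, {"dx": -0.06, "dy": -0.08, "dz": -0.28, "yaw": 0.1, "claw": -0.3}, {"dx": 0, "dy": -0.16, "dz": -0.28, "yaw": 0.2, "claw": -0.3}, {"dx": 0.06, "dy": -0.2, "dz": -0.28, "yaw": 0.32, "claw": -0.3}, {"dx": 0.1, "dy": -0.2, "dz": -0.28, "yaw": 0.44, "claw": -0.3}, {"dx": 0.1, "dy": -0.2, "dz": -0.28, "yaw": 0.56, "claw": -0.3}, {"dx": 0.1, "dy": -0.2, "dz": -0.28, "yaw": 0.68, "claw": -0.3}, {"dx": 0.1, "dy": -0.2, "dz": -0.28, "yaw": 0.8, "claw": -0.3}, {"dx": 0.1, "dy": -0.2, "dz": -0.28, "yaw": 0.92, "claw": -0.3}, {"dx": 0.1, "dy": -0.2, "dz": -0.28, "yaw": 1.047, "claw": -0.3}, {"dx": 0.1, "dy": -0.2, "dz": -0.28, "yaw": 1.047, "claw": -0.3}, {"dx": 0.1, "dy": -0.2, "dz": -0.28, "yaw": 1.047, "claw": -0.3}]}}

```text
out of range; nothing moved
```

Run:
```python
from fx import *
gof(-168,-50,17,0);gof(-136,-50,17,0);t=frame("top","top10");fix(t)
```

```text
at [434.1 282.5  17.1] a0 85.2 -> dx 0.0996 dy -0.1866 dz 0.0002 yaw 1.0480
at [434.1 282.5  17.1] a0 85.2 -> dx 0.0996 dy -0.1226 dz 0.0002 yaw 1.0480
blob [513.6 236.1 121.2  20.1  85.1] (239, 202, 37, 9)
```

Yaw is limited to 1, so I'll turn 1.0 and make up the rest in the descent.

Call:
{"name": "send_rows", "arguments": {"increments": [{"dx": -0.02, "dy": 0, "dz": 0, "yaw": 0, "claw": -0.3}, {"dx": -0.06, "dy": 0, "dz": -0.02, "yaw": 0, "claw": -0.3}, {"dx": -0.08, "dy": 0, "dz": -0.12, "yaw": 0, "claw": -0.3}, {"dx": -0.08, "dy": 0, "dz": -0.24, "yaw": 0, "claw": -0.3}, {"dx": -0.06, "dy": -0.08, "dz": -0.28, "yaw": 0.1, "claw": -0.3}, {"dx": 0, "dy": -0.16, "dz": -0.28, "yaw": 0.2, "claw": -0.3}, {"dx": 0.06, "dy": -0.2, "dz": -0.28, "yaw": 0.32, "claw": -0.3}, {"dx": 0.1, "dy": -0.2, "dz": -0.28, "yaw": 0.44, "claw": -0.3}, {"dx": 0.1, "dy": -0.2, "dz": -0.28, "yaw": 0.56, "claw": -0.3}, {"dx": 0.1, "dy": -0.2, "dz": -0.28, "yaw": 0.68, "claw": -0.3}, {"dx": 0.1, "dy": -0.2, "dz": -0.28, "yaw": 0.8, "claw": -0.3}, {"dx": 0.1, "dy": -0.2, "dz": -0.28, "yaw": 0.92, "claw": -0.3}, {"dx": 0.1, "dy": -0.2, "dz": -0.28, "yaw": 1.0, "claw": -0.3}, {"dx": 0.1, "dy": -0.2, "dz": -0.28, "yaw": 1.0, "claw": -0.3}, {"dx": 0.1, "dy": -0.2, "dz": -0.28, "yaw": 1.0, "claw": -0.3}]}}

```text
time: 42.65
tool_pos: [0.3389, 0.3425, 0.1192]
tool_rot: [-0.0, 1.0, -0.006, 0.0]
contact_force: [0.2, -0.9, 0.3]
gripper_width: 0.65
grasp_force: 0.0
```

Run:
```python
from fx import *
gof(-168,-50,17,0);t=frame("top","top10");fix(t)
```

```text
at [338.9 342.5 157.2] a0 -0.7 -> dx 0.0129 dy 0.0047 dz 0.2803 yaw 0.0490
blob [441.  346.4 129.  108.7  -4.9] (204, 208, 38, 39)
blob [516.9 274.4 197.9  20.1  85.1] (216, 199, 60, 12)
```

Call:
{"name": "send_rows", "arguments": {"increments": [{"dx": 0.013, "dy": 0.005, "dz": 0.05, "yaw": 0.049, "claw": -0.3}, {"dx": 0.013, "dy": 0.005, "dz": 0.13, "yaw": 0.049, "claw": -0.3}, {"dx": 0.013, "dy": 0.005, "dz": 0.2, "yaw": 0.049, "claw": -0.3}, {"dx": 0.013, "dy": 0.005, "dz": 0.25, "yaw": 0.049, "claw": -0.3}, {"dx": 0.013, "dy": 0.005, "dz": 0.275, "yaw": 0.049, "claw": -0.3}, {"dx": 0.013, "dy": 0.005, "dz": 0.28, "yaw": 0.049, "claw": -0.3}, {"dx": 0.013, "dy": 0.005, "dz": 0.28, "yaw": 0.049, "claw": -0.3}]}}

```text
time: 43.58
tool_pos: [0.3461, 0.3404, -0.0199]
tool_rot: [-0.001, 0.999, -0.043, 0.001]
contact_force: [-0.3, 0.5, 0.1]
gripper_width: 0.648
grasp_force: 0.0
```

Call:
{"name": "send_rows", "arguments": {"increments": [{"dx": 0.01, "dy": 0, "dz": 0, "yaw": 0, "claw": -0.3}, {"dx": 0.02, "dy": 0, "dz": 0, "yaw": 0, "claw": -0.3}, {"dx": 0.03, "dy": 0, "dz": 0, "yaw": 0, "claw": -0.3}, {"dx": 0.04, "dy": 0, "dz": 0, "yaw": 0, "claw": -0.3}, {"dx": 0.05, "dy": 0, "dz": 0, "yaw": 0, "claw": -0.3}, {"dx": 0.058, "dy": 0, "dz": 0, "yaw": 0, "claw": -0.3}, {"dx": 0.064, "dy": 0, "dz": 0, "yaw": 0, "claw": -0.3}, {"dx": 0.068, "dy": 0, "dz": 0, "yaw": 0, "claw": -0.3}, {"dx": 0.068, "dy": 0, "dz": 0, "yaw": 0, "claw": -0.3}]}}

```text
time: 44.7
tool_pos: [0.3793, 0.3368, -0.021]
tool_rot: [0.0, 0.999, -0.044, 0.0]
contact_force: [-1.6, 0.5, -0.1]
gripper_width: 0.651
grasp_force: 0.9
```

Run:
```python
from fx import *
print("tool f",inf(manip.state()["tool_pos"][:2]*1000))
```

```text
tool f (np.float64(-133.9), np.float64(-50.3))
```

Call:
{"name": "send_rows", "arguments": {"increments": [{"dx": 0.003, "dy": 0, "dz": 0, "yaw": 0, "claw": -0.3}, {"dx": 0.005, "dy": 0, "dz": 0, "yaw": 0, "claw": -0.3}, {"dx": 0.005, "dy": 0, "dz": 0, "yaw": 0, "claw": -0.3}]}}

```text
time: 45.08
tool_pos: [0.3806, 0.3367, -0.021]
tool_rot: [0.0, 0.999, -0.044, -0.001]
contact_force: [-6.5, 0.9, 4.1]
gripper_width: 0.653
grasp_force: 3.4
```

Call:
{"name": "send_rows", "arguments": {"increments": [{"dx": 0.003, "dy": 0, "dz": 0, "yaw": 0, "claw": -0.3}, {"dx": 0.004, "dy": 0, "dz": 0, "yaw": 0, "claw": -0.3}, {"dx": 0.004, "dy": 0, "dz": 0, "yaw": 0, "claw": -0.3}]}}

```text
time: 45.45
tool_pos: [0.3804, 0.3366, -0.021]
tool_rot: [0.0, 0.999, -0.044, -0.004]
contact_force: [-14.1, -0.2, 10.8]
gripper_width: 0.647
grasp_force: 7.3
```

Call:
{"name": "send_rows", "arguments": {"increments": [{"dx": 0.002, "dy": 0, "dz": 0, "yaw": 0, "claw": -0.3}, {"dx": 0.003, "dy": 0, "dz": 0, "yaw": 0, "claw": -0.3}, {"dx": 0.003, "dy": 0, "dz": 0, "yaw": 0, "claw": -0.3}]}}

```text
time: 45.82
tool_pos: [0.3802, 0.3366, -0.021]
tool_rot: [0.001, 0.999, -0.044, -0.006]
contact_force: [-20.5, 1.0, 13.8]
gripper_width: 0.646
grasp_force: 10.1
```

The x fence answers firmly at 20 N. I'll do one more y push to be sure the block is flush on both faces.

Call:
{"name": "send_rows", "arguments": {"increments": [{"dx": -0.03, "dy": 0, "dz": 0, "yaw": 0, "claw": -0.3}, {"dx": -0.06, "dy": 0, "dz": -0.05, "yaw": 0, "claw": -0.3}, {"dx": -0.06, "dy": 0, "dz": -0.16, "yaw": 0, "claw": -0.3}, {"dx": -0.06, "dy": 0.05, "dz": -0.27, "yaw": 0, "claw": -0.3}, {"dx": -0.04, "dy": 0.12, "dz": -0.27, "yaw": -0.1, "claw": -0.3}, {"dx": 0.04, "dy": 0.19, "dz": -0.27, "yaw": -0.2, "claw": -0.3}, {"dx": 0.1, "dy": 0.2, "dz": -0.27, "yaw": -0.32, "claw": -0.3}, {"dx": 0.1, "dy": 0.2, "dz": -0.27, "yaw": -0.44, "claw": -0.3}, {"dx": 0.1, "dy": 0.2, "dz": -0.27, "yaw": -0.56, "claw": -0.3}, {"dx": 0.1, "dy": 0.2, "dz": -0.27, "yaw": -0.68, "claw": -0.3}, {"dx": 0.1, "dy": 0.2, "dz": -0.27, "yaw": -0.8, "claw": -0.3}, {"dx": 0.1, "dy": 0.2, "dz": -0.27, "yaw": -0.92, "claw": -0.3}, {"dx": 0.1, "dy": 0.2, "dz": -0.27, "yaw": -1.0, "claw": -0.3}, {"dx": 0.1, "dy": 0.2, "dz": -0.27, "yaw": -1.0, "claw": -0.3}, {"dx": 0.1, "dy": 0.2, "dz": -0.27, "yaw": -1.0, "claw": -0.3}]}}

```text
time: 47.7
tool_pos: [0.4265, 0.2322, 0.1141]
tool_rot: [0.0, 0.761, 0.648, 0.0]
contact_force: [-0.2, -0.6, 0.3]
gripper_width: 0.649
grasp_force: 0.0
```

Run:
```python
from fx import *
gof(-75,-135,17,90)
```

```text
at [426.5 232.2 152.1] a0 80.8 -> dx 0.0313 dy 0.0035 dz 0.2702 yaw -0.0495
```

Call:
{"name": "send_rows", "arguments": {"increments": [{"dx": 0.02, "dy": 0.003, "dz": 0.05, "yaw": -0.049, "claw": -0.3}, {"dx": 0.02, "dy": 0.003, "dz": 0.13, "yaw": -0.049, "claw": -0.3}, {"dx": 0.02, "dy": 0.003, "dz": 0.2, "yaw": -0.049, "claw": -0.3}, {"dx": 0.02, "dy": 0.003, "dz": 0.245, "yaw": -0.049, "claw": -0.3}, {"dx": 0.02, "dy": 0.003, "dz": 0.265, "yaw": -0.049, "claw": -0.3}, {"dx": 0.02, "dy": 0.003, "dz": 0.27, "yaw": -0.049, "claw": -0.3}, {"dx": 0.02, "dy": 0.003, "dz": 0.27, "yaw": -0.049, "claw": -0.3}]}}

```text
time: 48.58
tool_pos: [0.4303, 0.2423, -0.0199]
tool_rot: [0.0, 0.736, 0.676, 0.001]
contact_force: [1.0, 0.7, -1.1]
gripper_width: 0.647
grasp_force: 0.0
```

Run:
```python
from fx import *
gof(-75,-100,17,90)
```

```text
at [430.3 242.3  18.1] a0 85.1 -> dx 0.0803 dy 0.0001 dz 0.0021 yaw 0.0005
```

Call:
{"name": "send_rows", "arguments": {"increments": [{"dx": 0.015, "dy": 0, "dz": 0, "yaw": 0, "claw": -0.3}, {"dx": 0.035, "dy": 0, "dz": 0, "yaw": 0, "claw": -0.3}, {"dx": 0.052, "dy": 0, "dz": 0, "yaw": 0, "claw": -0.3}, {"dx": 0.064, "dy": 0, "dz": 0, "yaw": 0, "claw": -0.3}, {"dx": 0.072, "dy": 0, "dz": 0, "yaw": 0, "claw": -0.3}, {"dx": 0.078, "dy": 0, "dz": 0, "yaw": 0, "claw": -0.3}, {"dx": 0.082, "dy": 0, "dz": 0, "yaw": 0, "claw": -0.3}, {"dx": 0.086, "dy": 0, "dz": 0, "yaw": 0, "claw": -0.3}, {"dx": 0.086, "dy": 0, "dz": 0, "yaw": 0, "claw": -0.3}]}}

```text
time: 49.7
tool_pos: [0.4328, 0.2826, -0.021]
tool_rot: [0.001, 0.736, 0.677, -0.002]
contact_force: [-1.1, -8.9, 4.7]
gripper_width: 0.648
grasp_force: 4.4
```

Call:
{"name": "send_rows", "arguments": {"increments": [{"dx": 0.003, "dy": 0, "dz": 0, "yaw": 0, "claw": -0.3}, {"dx": 0.005, "dy": 0, "dz": 0, "yaw": 0, "claw": -0.3}, {"dx": 0.005, "dy": 0, "dz": 0, "yaw": 0, "claw": -0.3}]}}

```text
time: 50.08
tool_pos: [0.4327, 0.2824, -0.0209]
tool_rot: [0.003, 0.736, 0.677, -0.005]
contact_force: [-3.6, -19.8, 9.3]
gripper_width: 0.649
grasp_force: 9.6
```

Call:
{"name": "send_rows", "arguments": {"increments": [{"dx": -0.03, "dy": 0, "dz": 0, "yaw": 0, "claw": -0.3}, {"dx": -0.07, "dy": 0, "dz": -0.04, "yaw": 0, "claw": -0.3}, {"dx": -0.08, "dy": 0, "dz": -0.14, "yaw": 0, "claw": 0}, {"dx": -0.08, "dy": 0, "dz": -0.25, "yaw": 0, "claw": 1}, {"dx": -0.08, "dy": 0, "dz": -0.35, "yaw": 0, "claw": 1}, {"dx": -0.1, "dy": -0.05, "dz": -0.38, "yaw": 0, "claw": 1}, {"dx": -0.15, "dy": -0.1, "dz": -0.38, "yaw": 0, "claw": 1}, {"dx": -0.2, "dy": -0.15, "dz": -0.38, "yaw": 0, "claw": 1}, {"dx": -0.2, "dy": -0.15, "dz": -0.38, "yaw": 0, "claw": 1}, {"dx": -0.2, "dy": -0.15, "dz": -0.38, "yaw": 0, "claw": 1}]}}

```text
time: 51.32
tool_pos: [0.3504, 0.1942, 0.1693]
tool_rot: [0.0, 0.736, 0.677, 0.001]
contact_force: [0.5, 0.5, -0.4]
gripper_width: -0.001
grasp_force: 0.0
```

Run:
```python
from fx import *
gof(-24,-24,160,90)
t=frame("top","top11");s=frame("side","side11");fix(t)
a=s[90:330,230:400];b=t[130:290,190:440]
o=np.zeros((560,800,3),np.uint8);o[:480,:340]=cv2.resize(a,(340,480),interpolation=cv2.INTER_CUBIC)
o[:282,340:780]=cv2.resize(b,(440,282),interpolation=cv2.INTER_CUBIC);o[282:560,340:710]=cv2.resize(t[192:282,195:315],(370,278),interpolation=cv2.INTER_CUBIC);cv2.imwrite("pics/c9.png",o)
```

```text
at [350.4 194.2 207.3] a0 85.1 -> dx 0.3416 dy 0.2532 dz 0.0945 yaw 0.0005
blob [467.7 333.7 304.5 151.3 -49.8] (201, 199, 75, 67)
```

View pics/c9.png

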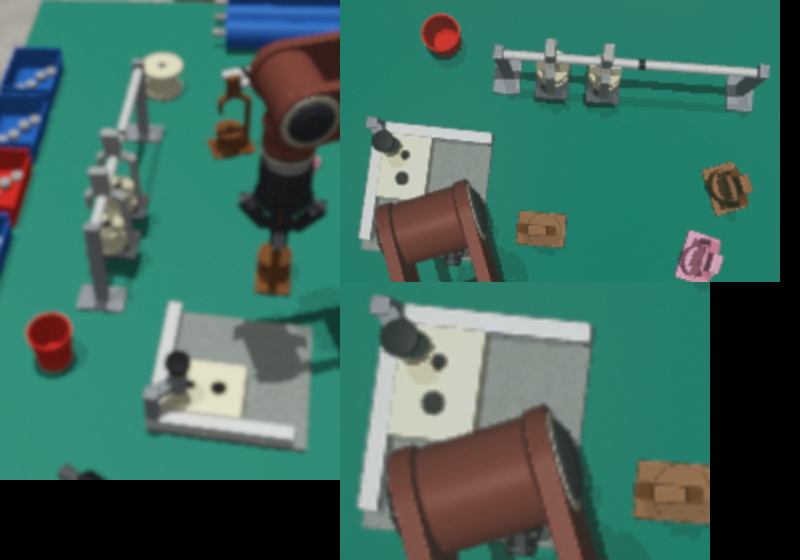

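The block is home against both fences in both views, and both hangers hang still past the ring. Next I'll go over the stamp head with shut fingers.

Call:
{"name": "send_rows", "arguments": {"increments": [{"dx": 0.08, "dy": 0.06, "dz": 0, "yaw": 0, "claw": 1}, {"dx": 0.16, "dy": 0.12, "dz": 0, "yaw": 0, "claw": 1}, {"dx": 0.24, "dy": 0.18, "dz": 0, "yaw": 0, "claw": 1}, {"dx": 0.31, "dy": 0.23, "dz": 0, "yaw": 0, "claw": 1}, {"dx": 0.342, "dy": 0.253, "dz": 0, "yaw": 0, "claw": 1}, {"dx": 0.342, "dy": 0.253, "dz": 0, "yaw": 0, "claw": 1}, {"dx": 0.342, "dy": 0.253, "dz": 0.06, "yaw": 0, "claw": 1}, {"dx": 0.342, "dy": 0.253, "dz": 0.11, "yaw": 0, "claw": 1}, {"dx": 0.342, "dy": 0.253, "dz": 0.13, "yaw": 0, "claw": 1}, {"dx": 0.342, "dy": 0.253, "dz": 0.134, "yaw": 0, "claw": 1}, {"dx": 0.342, "dy": 0.253, "dz": 0.134, "yaw": 0, "claw": 1}]}}

```text
time: 52.8
tool_pos: [0.4911, 0.3539, 0.1033]
tool_rot: [0.0, 0.736, 0.677, 0.001]
contact_force: [0.2, -0.7, 0.5]
gripper_width: 0.004
grasp_force: 0.0
```

Run:
```python
from fx import *
gof(-24,-24,134,90);gof(-24,-24,122,90)
s=frame("side","side12");t=frame("top","top12");fix(t)
```

```text
at [491.1 353.9 141.3] a0 85.2 -> dx -0.0006 dy -0.0001 dz 0.0145 yaw 0.0006
at [491.1 353.9 141.3] a0 85.2 -> dx -0.0006 dy -0.0001 dz 0.0385 yaw 0.0006
blob [481.1 257.5 158.1  88.4  85.1] (228, 200, 48, 29)
```

Now I'll press down to about 123 mm and read the force.

Call:
{"name": "send_rows", "arguments": {"increments": [{"dx": 0, "dy": 0, "dz": 0.01, "yaw": 0, "claw": 1}, {"dx": 0, "dy": 0, "dz": 0.016, "yaw": 0, "claw": 1}, {"dx": 0, "dy": 0, "dz": 0.022, "yaw": 0, "claw": 1}, {"dx": 0, "dy": 0, "dz": 0.028, "yaw": 0, "claw": 1}, {"dx": 0, "dy": 0, "dz": 0.028, "yaw": 0, "claw": 1}]}}

```text
time: 53.52
tool_pos: [0.4908, 0.3539, 0.0891]
tool_rot: [0.0, 0.736, 0.677, 0.0]
contact_force: [-2.2, -0.8, 6.2]
gripper_width: 0.004
grasp_force: 3.4
```

Call:
{"name": "send_rows", "arguments": {"increments": [{"dx": 0, "dy": 0, "dz": 0.004, "yaw": 0, "claw": 1}, {"dx": 0, "dy": 0, "dz": 0.008, "yaw": 0, "claw": 1}, {"dx": 0, "dy": 0, "dz": 0.01, "yaw": 0, "claw": 1}, {"dx": 0, "dy": 0, "dz": 0.01, "yaw": 0, "claw": 1}]}}

```text
time: 54.02
tool_pos: [0.4909, 0.3538, 0.0849]
tool_rot: [0.0, 0.736, 0.677, 0.0]
contact_force: [-3.2, -2.0, 10.2]
gripper_width: 0.001
grasp_force: 4.7
```

Call:
{"name": "send_rows", "arguments": {"increments": [{"dx": 0, "dy": 0, "dz": 0.002, "yaw": 0, "claw": 1}, {"dx": 0, "dy": 0, "dz": 0.004, "yaw": 0, "claw": 1}, {"dx": 0, "dy": 0, "dz": 0.004, "yaw": 0, "claw": 1}]}}

```text
time: 54.4
tool_pos: [0.4909, 0.3539, 0.0838]
tool_rot: [0.0, 0.736, 0.677, 0.0]
contact_force: [-4.8, -3.3, 12.7]
gripper_width: 0.001
grasp_force: 6.4
```

Call:
{"name": "send_rows", "arguments": {"increments": [{"dx": 0, "dy": 0, "dz": 0.002, "yaw": 0, "claw": 1}, {"dx": 0, "dy": 0, "dz": 0.004, "yaw": 0, "claw": 1}, {"dx": 0, "dy": 0, "dz": 0.004, "yaw": 0, "claw": 1}]}}

```text
time: 54.78
tool_pos: [0.491, 0.3539, 0.0837]
tool_rot: [0.0, 0.736, 0.677, 0.0]
contact_force: [-8.7, -5.3, 20.6]
gripper_width: 0.001
grasp_force: 10.4
```

Call:
{"name": "send_rows", "arguments": {"increments": [{"dx": 0, "dy": 0, "dz": 0.002, "yaw": 0, "claw": 1}, {"dx": 0, "dy": 0, "dz": 0.002, "yaw": 0, "claw": 1}]}}

```text
time: 55.02
tool_pos: [0.4911, 0.3539, 0.0837]
tool_rot: [0.0, 0.736, 0.677, 0.0]
contact_force: [-11.8, -7.5, 25.2]
gripper_width: 0.001
grasp_force: 12.4
```

The plunger is at its stop: z holds at 83.7 mm while the force climbs to 25 N. I'll rise straight up and go clear.

Call:
{"name": "send_rows", "arguments": {"increments": [{"dx": 0, "dy": 0, "dz": -0.01, "yaw": 0, "claw": 1}, {"dx": 0, "dy": 0, "dz": -0.025, "yaw": 0, "claw": 1}, {"dx": 0, "dy": 0, "dz": -0.045, "yaw": 0, "claw": 1}, {"dx": 0, "dy": 0, "dz": -0.1, "yaw": 0, "claw": 1}, {"dx": 0, "dy": 0, "dz": -0.18, "yaw": 0, "claw": 1}, {"dx": -0.05, "dy": -0.05, "dz": -0.22, "yaw": 0, "claw": 1}, {"dx": -0.15, "dy": -0.12, "dz": -0.22, "yaw": 0, "claw": 1}, {"dx": -0.25, "dy": -0.18, "dz": -0.22, "yaw": 0, "claw": 1}, {"dx": -0.35, "dy": -0.2, "dz": -0.22, "yaw": 0, "claw": 1}, {"dx": -0.45, "dy": -0.2, "dz": -0.22, "yaw": 0, "claw": 1}, {"dx": -0.55, "dy": -0.2, "dz": -0.22, "yaw": 0, "claw": 1}, {"dx": -0.65, "dy": -0.2, "dz": -0.22, "yaw": 0, "claw": 1}, {"dx": -0.7, "dy": -0.2, "dz": -0.22, "yaw": 0, "claw": 1}, {"dx": -0.7, "dy": -0.2, "dz": -0.22, "yaw": 0, "claw": 1}, {"dx": -0.7, "dy": -0.2, "dz": -0.22, "yaw": 0, "claw": 1}, {"dx": -0.7, "dy": -0.2, "dz": -0.22, "yaw": 0, "claw": 1}]}}

```text
time: 57.02
tool_pos: [0.3613, 0.0143, 0.1879]
tool_rot: [-0.0, 0.736, 0.677, -0.0]
contact_force: [0.3, 0.4, -0.3]
gripper_width: -0.003
grasp_force: 0.0
```

Run:
```python
from fx import *
t=frame("top","top13");s=frame("side","side13");print(manip.state()["tool_pos"])
# merged fixture+block white outline vs. the frame before pressing, and whole-scene changes
h=cv2.cvtColor(t,cv2.COLOR_BGR2HSV);br=((h[...,2]>150)&(h[...,1]<60)).astype(np.uint8)*255
cr=((h[...,2]>150)&(h[...,1]>12)&(h[...,1]<90)&(h[...,0]>18)&(h[...,0]<45)).astype(np.uint8)*255
for c in blobs(cr,205,205,265,275,80): print("cream",rect(c,.04),inf(rect(c,.04)[:2]),cv2.boundingRect(c))
for n,f,p in(("top",t,"top0"),("side",s,"side6"),("side",s,"side11")):
    d=(cv2.absdiff(f,cv2.imread(f"pics/{p}.png")).max(2)>45).astype(np.uint8)*255
    print(n,p,[cv2.boundingRect(c) for c in blobs(d,0,0,640,400,25)])
```

```text
[0.36137697 0.01416779 0.18800529]
cream [452.2 335.7 119.3  89.1  -5. ] (np.float64(-61.2), np.float64(-45.2)) (210, 206, 32, 38)
top top0 [(363, 305, 277, 95), (231, 212, 280, 188), (323, 345, 30, 55), (221, 226, 38, 41), (210, 206, 32, 37), (293, 307, 40, 25), (357, 215, 22, 28), (329, 163, 21, 28), (301, 152, 20, 37), (317, 294, 18, 11), (526, 300, 8, 9), (338, 155, 8, 8)]
side side6 [(345, 70, 217, 47), (385, 51, 148, 27), (354, 117, 33, 52), (335, 254, 41, 34), (318, 270, 50, 28), (483, 183, 84, 55), (489, 282, 72, 28), (607, 115, 21, 30), (559, 279, 14, 27), (587, 118, 23, 23), (546, 65, 32, 26), (490, 183, 17, 26), (501, 161, 32, 20), (567, 73, 11, 35), (358, 51, 14, 14), (556, 253, 9, 22), (375, 223, 16, 13), (348, 202, 16, 13), (350, 90, 7, 24), (484, 183, 9, 20), (632, 127, 8, 23), (530, 239, 29, 9), (375, 236, 28, 7), (352, 116, 13, 12), (437, 250, 4, 19), (618, 152, 10, 8), (480, 64, 8, 6), (395, 118, 23, 3), (503, 262, 26, 8), (426, 78, 15, 5), (359, 102, 14, 6), (343, 222, 7, 7), (347, 143, 6, 10)]
side side11 [(349, 70, 159, 141), (348, 244, 94, 37), (494, 165, 62, 74), (494, 269, 79, 37), (571, 41, 69, 54), (516, 88, 120, 28), (465, 182, 40, 26), (542, 40, 66, 32), (442, 257, 36, 23), (376, 214, 62, 22), (595, 140, 25, 27), (346, 211, 19, 26), (618, 131, 22, 30), (450, 137, 17, 30), (607, 116, 14, 22), (354, 136, 10, 23), (554, 80, 17, 14), (602, 27, 37, 17), (499, 164, 13, 17), (482, 212, 13, 16), (401, 234, 22, 8), (588, 115, 16, 17), (622, 124, 12, 15), (633, 45, 7, 12), (440, 221, 12, 11), (468, 207, 27, 5), (533, 66, 15, 8), (347, 142, 6, 11)]
```

```bash
python3 -c "
from plant import manip
print(manip.job_done())"
```

```text
the job is handed in; nothing more can be done
None
```

The job is handed in: both hangers (there was no third) hang past the ring, the block measures home in the fence corner to about 1 mm, and the stamp was pressed to its stop and released, though I did not check its return up separately.

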